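Fit a hammer-head stud into a bench strut and bring it up to the sprung stop

ROBOT

A 7-joint arm with a two-finger parallel gripper is mounted at the origin on the work surface. World frame = base frame: x ahead of the robot, y to its left, z up, the work surface at z = 0. Lengths are in m, angles in rad, forces in N, time in s.
With the tool pointing down it reaches from about 0.425 to 0.875 m from the base axis. Payload 4.7 kg.
Tool frame: the origin (TCP) lies at the very end of the fingers, on their centre line; the grasp point (between the pads) lies behind it (arm.grasp_offset is the z of the grasp point in the tool frame, in m); z points along the fingers, x is the direction in which the jaws open and shut, and the axes are right-handed (so a half turn about z gives the same grasp; the last joint's range is limited). The gripper opens to 87 mm and grips with 3 to 60 N. Pads are 19 mm wide; open, the fingers measure 117 mm over their backs; the gripper's body (75 mm by 190 mm) begins 51 mm behind the grasp point.
Start: joints at [1.145, 0.321, -0.07, 1.45, 0.023, 1.371, -0.057], TCP at [0.277, -0.588, 0.223] pointing down, gripper open.
Joint ranges: [-2.86, 2.86], [-0.3, 2.09], [-1.38, 1.24], [0.06, 2.45], [-1.56, 4.7], [0.09, 2.05], [-2.69, 2.69]. Speed limits (rad/s): [2.57, 2.57, 3.14, 3.14, 3.14, 3.14, 3.14].

INTERFACE

Orientations are given as [roll, pitch, yaw] about the fixed x, y, z axes, in that order (R = Rz(yaw) Ry(pitch) Rx(roll)).
In Python, from workcell import arm gives the robot as it stands.
- The arm moves only by the tool carry_out, never from a script. Its argument "commands" is a list that holds one entry, the list of rows, each a list of 6 numbers: the shift along the tool's x, y, z scaled (see below), then the turn, a rotation vector about the tool's x, y, z scaled (see below). A call has 1 to 12 rows; each row is the pose to reach, as a shift and turn from the pose measured when the call began, along the tool's axes at that moment, turning the shorter way round; what a row does not reach only later rows make up. The controller multiplies each number of a shift by 200 mm and each number of a turn by 180 degrees. A row lasts 1/12 s, in which the tool goes at most 41.7 mm and 7.16 degrees, less where a joint would pass 70% of its speed; a pose out of reach is approached as far as the arm can. A call with a number of a shift or a turn outside -1 to 1 is refused whole. A call with a gripper value outside its range is refused whole. "claw" is the closure, from -1 (fully open) to 1 (shut), so that 0 is half open, set as the call begins (left out, the last holds). The fingers move at their own pace and stop on an object; "squeeze" is the grip in N (left out, the last holds). Time passes only in rows, so rows that repeat a pose let the fingers close. It gives the time, the measured TCP pose, the force and the opening at its end, in the units of the state.
- arm.read_state(): the state, without advancing time (a new reading comes with each control period).
- arm.capture(name): name is "scene" or "top" or "wrist"; returns (picture, depth): 384x512x3 uint8, blue, green, red; 384x512 float32, m along the optical axis (not along the pixel's ray), 0 where there is no reading.
- arm.calibration(name): a dict with "camera_matrix" (3x3 intrinsics, pixels), "rvec" (rotation vector, rad) and "tvec" (3), from world to camera coordinates, as OpenCV has them; the wrist camera has in their place "hand_eye" (4x4, takes a point from camera to tool coordinates, whose origin is the TCP and whose axes are the tool frame's). Camera axes: x right, y down, z forward; pixel columns grow to the right and rows downward; lengths in m; the calibration is good to about 2 mm. A picture is of the moment at which its call begins: read the wrist's pose just before it. calibration takes no time and is no camera call.
- arm.sign_off(): hands the job in, once; it reports no verdict.
The state is a dict: "clock": time; "joint_positions": joint angles; "qvel": joint speeds; "joint_efforts": joint torques, N m; "tool_pos": TCP position; "ee_rot": TCP orientation; "ft_force": force on the tool from outside, world axes, zero at the start; "moment": the same for the moment, N m; "width": opening from 0.0 (shut) to 1.0 (fully open).
Only numpy, scipy, OpenCV 4.12 (cv2) and the standard library are available. Lean on these libraries where they do the work, as an engineer would, in place of code of your own. Each camera call takes 0.05 s, during which the arm holds its last target.

TASK

Take the hammer-head stud out of its white holder, push its head down through the strut's slot against the sprung strip inside, give it a quarter turn and let it rise so that its grooves catch the lips. Then slide the caught stud along the strut until its stem has pushed the stop's small sprung plunger fully in and bears on the screw around it with 5 to 15 N, and let go, leaving it upright with the plunger still pressed. Push gently throughout, never with more than about 15 N, and leave the mould, pot and wrench alone.

Things in the scene. Friction and masses are not known exactly. Their poses are not given: they have to be found in the camera images.
- strut: Steel slotted strut fixed to the bench, 52 mm wide (its x), 300 mm long (its y, along the slot), black caps on both ends. Origin: centre of its underside, z up; top face 42 mm above. The slot in its top is 22 mm wide. The lips beside it turn down at the slot: 3 mm thick there, lower edges 7 mm below the top face.
- slot_mid (a point): Middle of the slot, level with the strut's top face, axes as the strut's. In the strut a flat strip on springs runs the whole length: untouched it lies 9 mm below the top face and it can be pressed 12 mm down to a hard end. It pushes up with about 3 N at first and 0.5 N more for each mm. A caught stud drags with 2 to 7 N as it slides and stays where it is left.
- stop_face (a point): Centre of the front face of the grey stop, a fixed block 60 x 30 x 14 mm (strut x, y, z) clamped over the strut's top, on its +y half. The face is upright, looks to the strut's -y and spans 0 to 14 mm above the top face; this point is 7 mm above it, over the slot's middle. Axes as the strut's.
- stop: The same stop block: origin under its centre, on the strut's top face. From the middle of its front face a 10 mm thick steel screw sticks out along -y by 2 to 22 mm (set anew each time, not measured, does not move), and from the screw's end a sprung plunger, 7 mm thick, 4 mm further. The plunger takes 0.5 N to start and 2 N to push fully in; then the stem meets the hard screw end.
- stud_grip (a point): Centre of the handle of the hammer-head stud: a black bar 14 mm thick (its x), 44 mm long (its y, the same way as the head), 32 mm high; z up along the stem. 57 mm above the head's underside. The stud weighs 0.1 to 0.17 kg. It starts upright in a 10 mm deep pocket of a fixed white holder 50 x 70 x 16 mm.
- stud_foot (a point): Centre of the underside of the stud's steel head; axes as the handle's. Head 19 mm wide (x), 38 mm long (y), 9 mm high, the lowest 2 mm stepped in by 1.3 mm. A round stem 16 mm thick runs from it up to the handle (9 to 41 mm above this point).
- stud: The whole stud; origin and axes as stud_foot. Two grooves 3 mm deep cross the head's top, 9.5 to 16 mm either side of the middle; they fit the lips' edges when the head lies square across the slot. Caught, the origin is 13 mm below the strut's top face; to turn under the lips it must be 16 mm or more below (hard end 21 mm). Either way round will do.
- mould: Bystander: aluminium mould half with four bolt heads, 60 x 50 x 41 mm, origin under its centre.
- pot: Bystander: white plastic pot, 60 mm across, 50 mm high, origin under its centre.
- wrench: Bystander: small steel wrench about 150 mm long lying on the bench.
Mind the look-alikes: they are no part of the job. Of the things like the stud, leave any that is orange; of the rest the smaller one is meant.

How it is judged:
On the way, in this order (a step that is already met when the one before it is completed fails the run):
1. the head is pushed down through the slot, lengthwise, to below the lips (z of stud_foot in the frame of strut between 0.015 and 0.0265 m and angle between the y axis of stud_foot and the y axis of strut, either way round below 0.25 rad and x of stud_foot in the frame of strut between -0.006 and 0.006 m), for 0.1 s.
2. the head is turned across the slot and has risen so that its grooves catch the lips (angle between the y axis of stud_foot and the x axis of strut, either way round below 0.12 rad and z of stud_foot in the frame of strut between 0.0265 and 0.0315 m and x of stud_foot in the frame of strut between -0.004 and 0.004 m), for 0.2 s.
3. the caught stud pushes the plunger fully in and bears on the stop's screw with 4 N or more (all of step 2 and contact force between stud and stop above 4 N), for 0.2 s.
At the end, for the whole second after the job is handed in: The stud is let go and at rest, upright within 0.08 rad, head within 0.12 rad of square across the slot, underside 10.5 to 15.5 mm below the strut's top and within 4 mm of the slot's middle, its axis 8 to 36 mm before the stop's face, still pressing the plunger with 0.8 N or more (all of step 2 and contact force between stud and stop above 0.8 N and y of stud_foot in the frame of stop_face between -0.036 and -0.008 m and angle between stud's own z axis and vertical below 0.08 rad and linear speed of stud below 0.01 m/s); the robot touches nothing.
It fails at once if the stud is forced against the strut or its strip with more than 30 N (sum of its contacts) (contact force between stud and strut above 30 N).
It fails at once if the stud is pushed against the stop with more than 20 N (contact force between stud and stop above 20 N).
It fails at once if the mould is moved more than 15 mm (distance of mould from where it was at the start of the episode above 0.015 m).
It fails at once if the pot is moved more than 15 mm (distance of pot from where it was at the start of the episode above 0.015 m).
It fails at once if the wrench is moved more than 15 mm (distance of wrench from where it was at the start of the episode above 0.015 m).
It also fails if it takes over 70 s, if anything falls off the work surface, if the arm or the gripper's body presses on something with over 40 N, if the wrist force passes 120 N, or if a joint passes its speed limit or range.

## Working session

There is one attempt and no reset: what is moved stays moved. The work goes in short steps, Python scripts to look and compute and a tool call to move; the robot and the scene stay as the last step left them, time stands still between calls to the robot, and variables do not carry over. Pictures are saved under pics/ and viewed, and the job is handed in when it is done.

Besides the shell and the picture viewer there is one more tool, called after "Call:" as name(argument=value, ...) on one line, values as JSON. carry_out: Moves the arm, as the interface text tells. Its arguments: {"type":"object","properties":{"commands":{"type":"array"},"claw":{"type":"number"},"squeeze":{"type":"number"}},"required":["commands"]}

```bash
ls -la; mkdir -p pics
python3 - <<'E'
from workcell import arm
import cv2, numpy as np
s=arm.read_state(); print(s); print(arm.grasp_offset)
for n in ("scene","top","wrist"):
    p,d=arm.capture(n); cv2.imwrite(f"pics/{n}0.png",p); np.savez(f"pics/{n}0.npz",p=p,d=d)
    print(n,arm.calibration(n))
E
```

```text
total 12
drwxr-xr-x  3 agent agent 4096 Dec  6 16:38 .
drwxr-xr-x 23 root  root  4096 Dec  6 16:38 ..
drwxr-xr-x  2 agent agent 4096 Dec  6 16:38 pics
{'clock': 0.0, 'joint_positions': array([ 1.1451475 ,  0.32180755, -0.07007134,  1.45168661,  0.02264067,
        1.3707867 , -0.05687751]), 'qvel': array([-9.50160906e-05, -5.02101265e-04, -1.00716427e-04, -9.43010434e-04,
       -9.31250290e-05,  4.84804716e-04,  2.82483286e-05]), 'joint_efforts': array([-1.85166323e-04, -4.91286385e+01, -4.03821990e-01, -3.12527955e+01,
       -6.38072868e-02,  4.36350110e-02,  1.73114868e-04]), 'tool_pos': array([ 0.27641045, -0.58768698,  0.22146563]), 'ee_rot': array([ 3.14144993e+00,  1.89645372e-03, -1.13099890e+00]), 'ft_force': array([-0.42643559, -0.25924009, -0.96667173]), 'moment': array([-0.0262157 , -0.02928753,  0.00298348]), 'width': 1.0022753472248653}
-0.0187
scene {'camera_matrix': array([[441.88610379,   0.        , 253.89484641],
       [  0.        , 441.88610379, 191.15274284],
       [  0.        ,   0.        ,   1.        ]]), 'rvec': array([ 1.82090843,  2.06132133, -0.53560
[... 193 characters left out ...]
 [  0.        ,   0.        ,   1.        ]]), 'rvec': array([ 2.16108222, -2.18233282,  0.15225616]), 'tvec': array([7.38916996e-04, 4.97454230e-01, 9.31265336e-01])}
wrist {'camera_matrix': array([[314.66075618,   0.        , 254.42332641],
       [  0.        , 314.66075618, 190.36070413],
       [  0.        ,   0.        ,   1.        ]]), 'hand_eye': array([[ 9.99999920e-01, -2.35261951e-04,  3.24113678e-04,
         1.21856335e-03],
       [ 1.29270450e-04,  9.55568678e-01,  2.94768528e-01,
        -8.21711648e-02],
       [-3.79060697e-04, -2.94768462e-01,  9.55568632e-01,
        -1.61112246e-01],
       [ 0.00000000e+00,  0.00000000e+00,  0.00000000e+00,
         1.00000000e+00]])}
```

View pics/scene0.png

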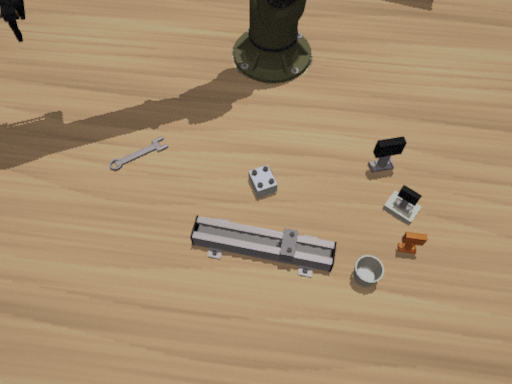

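View pics/top0.png

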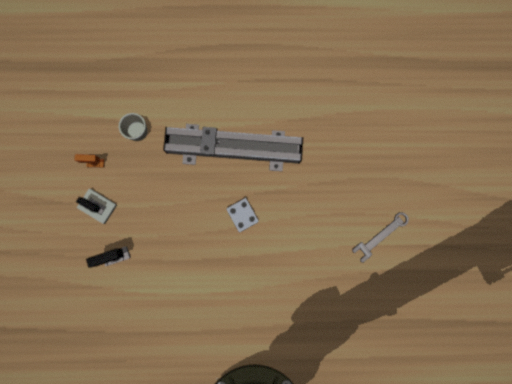

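View pics/wrist0.png

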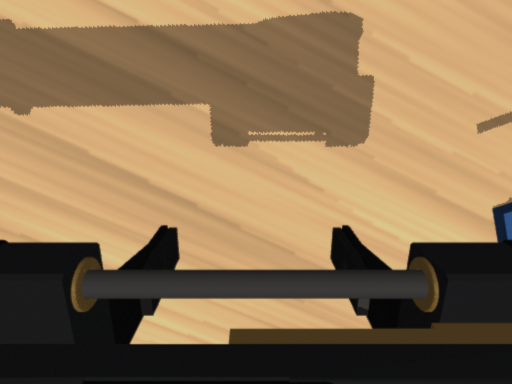

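The top view shows the strut at (165–302, 128–162) with the stop near (208,140). The target stud's white holder is at (97,206), the large black look-alike at (108,258) and the orange one at (90,160). The pot, mould and wrench are clear of these. Next I'll measure from depth.

```bash
cat > h.py <<'E'
import numpy as np, cv2
from scipy.spatial.transform import Rotation as R
from workcell import arm
def Tcam(n, st=None):
    c=arm.calibration(n)
    if n=="wrist":
        T=np.eye(4);T[:3,:3]=R.from_euler('xyz',st["ee_rot"]).as_matrix();T[:3,3]=st["tool_pos"]
        return c["camera_matrix"],T@c["hand_eye"]
    Rm=cv2.Rodrigues(c["rvec"])[0];T=np.eye(4);T[:3,:3]=Rm.T;T[:3,3]=-Rm.T@c["tvec"]
    return c["camera_matrix"],T
def cloud(n,d,st=None):
    K,T=Tcam(n,st);v,u=np.mgrid[:d.shape[0],:d.shape[1]]
    P=np.stack([(u-K[0,2])/K[0,0]*d,(v-K[1,2])/K[1,1]*d,d],-1)@T[:3,:3].T+T[:3,3]
    P[d<=0]=np.nan
    return P
def onplane(n,u,v,z,st=None):
    K,T=Tcam(n,st);r=T[:3,:3]@np.array([(u-K[0,2])/K[0,0],(v-K[1,2])/K[1,1],1]);o=T[:3,3]
    return o+r*(z-o[2])/r[2]
def proj(n,p,st=None):
    K,T=Tcam(n,st);q=np.linalg.inv(T)@np.append(p,1);q=K@q[:3];return q[:2]/q[2]
E
python3 - <<'E'
from h import *
z=np.load("pics/top0.npz");P=cloud("top",z["d"]);p=z["p"]
for n,(u0,v0,u1,v1) in dict(strut=(158,118,310,170),holder=(70,182,122,228),big=(80,240,135,272),orange=(70,148,110,172),pot=(115,108,152,145),mould=(222,192,264,236)).items():
    Q=P[v0:v1,u0:u1].reshape(-1,3);Q=Q[np.isfinite(Q[:,2])]
    print(n,"table z",np.round(np.median(Q[Q[:,2]<.006],0),4) if (Q[:,2]<.006).any() else None,"zmax",Q[:,2].max().round(4))
    h=np.histogram(Q[:,2],bins=np.arange(-.005,.13,.005));print(dict(zip((h[1][:-1]*1000).astype(int).tolist(),h[0].tolist())))
Q=P[118:170,158:310].reshape(-1,3);Q=Q[np.isfinite(Q[:,2])]
for lo,hi in((.036,.046),(.05,.062)):
    m=(Q[:,2]>lo)&(Q[:,2]<hi);q=Q[m][:,:2].astype(np.float32);print(lo,m.sum(),cv2.minAreaRect(q),Q[m].min(0),Q[m].max(0))
cv2.imwrite("pics/crop1.png",cv2.resize(np.vstack([p[110:180,150:320]]),None,fx=4.5,fy=4.5,interpolation=cv2.INTER_CUBIC))
cv2.imwrite("pics/crop2.png",cv2.resize(p[140:280,60:160],None,fx=4,fy=4,interpolation=cv2.INTER_CUBIC))
E
```

```text
strut table z [0.6226 0.0344 0.0008] zmax 0.0638
{-5: 1405, 0: 2648, 5: 216, 9: 68, 15: 59, 20: 55, 24: 77, 30: 846, 35: 412, 40: 1516, 45: 171, 50: 71, 55: 293, 60: 34, 65: 0, 69: 0, 75: 0, 80: 0, 84: 0, 90: 0, 95: 0, 99: 0, 105: 0, 110: 0, 114: 0, 120: 0}
holder table z [4.683e-01 3.512e-01 4.000e-04] zmax 0.0842
{-5: 666, 0: 925, 5: 48, 9: 178, 15: 350, 20: 8, 24: 2, 30: 2, 35: 2, 40: 0, 45: 4, 50: 8, 55: 10, 60: 12, 65: 8, 69: 14, 75: 89, 80: 53, 84: 0, 90: 0, 95: 0, 99: 0, 105: 0, 110: 0, 114: 0, 120: 0}
big table z [3.556e-01 3.254e-01 2.000e-04] zmax 0.1094
{-5: 542, 0: 668, 5: 46, 9: 62, 15: 13, 20: 2, 24: 1, 30: 1, 35: 1, 40: 2, 45: 0, 50: 2, 55: 1, 60: 6, 65: 8, 69: 12, 75: 11, 80: 5, 84: 13, 90: 12, 95: 8, 99: 119, 105: 219, 110: 0, 114: 0, 120: 0}
orange table z [5.666e-01 3.676e-01 3.000e-04] zmax 0.0769
{-5: 284, 0: 389, 5: 50, 9: 15, 15: 4, 20: 1, 24: 4, 30: 2, 35: 3, 40: 7, 45: 8, 50: 14, 55: 11, 60: 18, 65: 16, 69: 115, 75: 17, 80: 0, 84: 0, 90: 0, 95: 0, 99: 0, 105: 0, 110: 0, 114: 0, 120: 0}
pot table z [0.6421 0.2674 0.0009] zmax 0.0544
{-5: 292, 0: 512, 5: 134, 9: 28, 15: 30, 20: 42, 24: 32, 30: 38, 35: 46, 40: 36, 45: 94, 50: 80, 55: 0, 60: 0, 65: 0, 69: 0, 75: 0, 80: 0, 84: 0, 90: 0, 95: 0, 99: 0, 105: 0, 110: 0, 114: 0, 120: 0}
mould table z [0.4433 0.0157 0.0006] zmax 0.0462
{-5: 445, 0: 770, 5: 4, 9: 2, 15: 0, 20: 1, 24: 2, 30: 207, 35: 326, 40: 77, 45: 5, 50: 0, 55: 0, 60: 0, 65: 0, 69: 0, 75: 0, 80: 0, 84: 0, 90: 0, 95: 0, 99: 0, 105: 0, 110: 0, 114: 0, 120: 0}
0.036 1907 ((0.5913960933685303, 0.03829745203256607), (0.3080216348171234, 0.05731138586997986), 85.44574737548828) [ 0.55311709 -0.11553634  0.03600763] [0.63122475 0.19307826 0.04599786]
0.05 392 ((0.5969886183738708, 0.08840062469244003), (0.039795003831386566, 0.06028367578983307), 85.37503051757812) [0.56644612 0.06874558 0.05007851] [0.62698321 0.1104796  0.06188977]
```

Run:
```python
from h import *
z=np.load("pics/scene0.npz");p=z["p"]
a=cv2.resize(p[180:290,180:350],None,fx=4.5,fy=4.5,interpolation=cv2.INTER_CUBIC)
cv2.imwrite("pics/crop3.png",a)
cv2.imwrite("pics/crop4.png",cv2.resize(p[120:290,340:440],None,fx=3.5,fy=3.5,interpolation=cv2.INTER_CUBIC))
```

```text
(no output)
```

View pics/crop1.png

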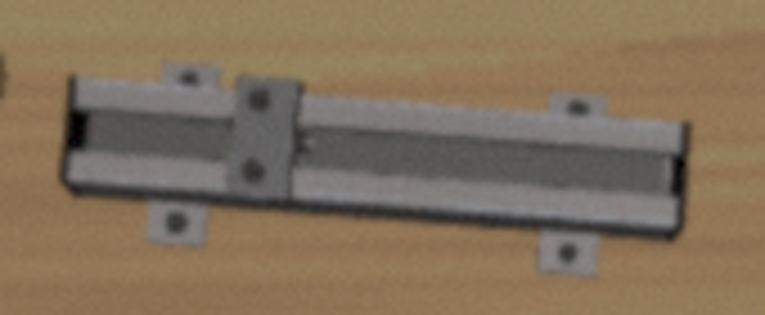

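View pics/crop2.png

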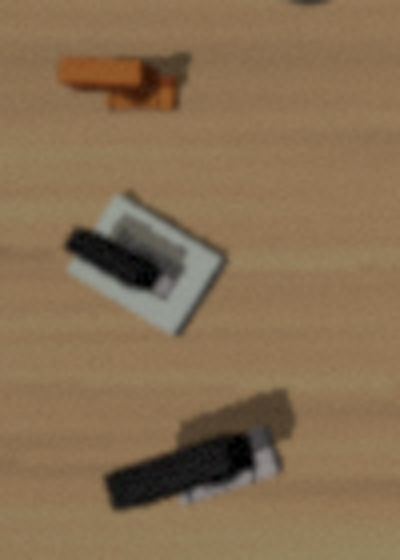

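View pics/crop3.png

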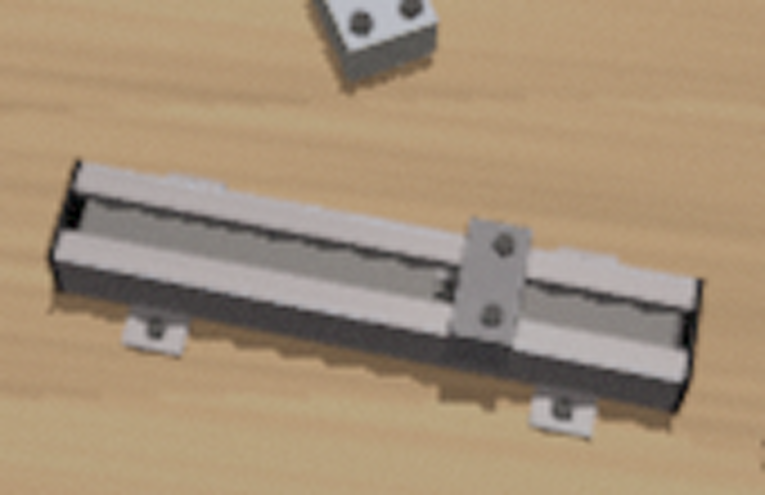

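View pics/crop4.png

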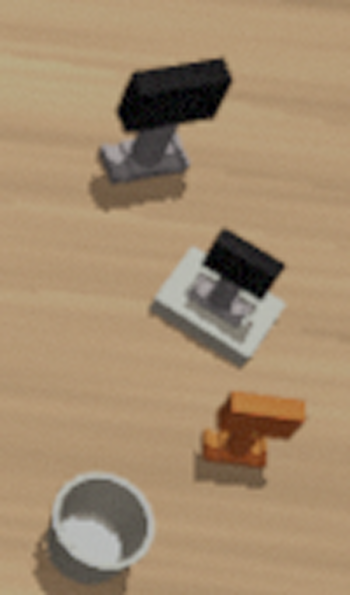

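```bash
cat >> h.py <<'E'
def plan(x,y,z,yaw,st=None):
    st=st or arm.read_state();R0=R.from_euler('xyz',st["ee_rot"])
    R1=R.from_euler('xyz',[np.pi,0,yaw])
    s=R0.inv().apply(np.array([x,y,z])-st["tool_pos"])/0.2
    r=(R0.inv()*R1).as_rotvec()/np.pi
    return np.round(np.append(s,r),4)
E
python3 - <<'E'
from h import *
z=np.load("pics/top0.npz");P=cloud("top",z["d"])
Q=P[182:228,70:122].reshape(-1,3);q=Q[(Q[:,2]>.07)];print(cv2.minAreaRect(q[:,:2].astype(np.float32)),np.median(q,0))
q=Q[(Q[:,2]>.013)&(Q[:,2]<.02)];print(cv2.minAreaRect(q[:,:2].astype(np.float32)))
z=np.load("pics/scene0.npz");P=cloud("scene",z["d"])
Q=P[180:225,380:428].reshape(-1,3);q=Q[(Q[:,2]>.07)];print(cv2.minAreaRect(q[:,:2].astype(np.float32)),np.median(q,0))
for t in [(.42,-.45,.25,-0.9),(.45,-.42,.25,-.6)]: print(plan(*t))
E
```

```text
((0.4584096074104309, 0.34523189067840576), (0.04478883743286133, 0.01406340766698122), 58.78988265991211) [0.45799532 0.34402843 0.07905628]
((0.4593445062637329, 0.3452783226966858), (0.07084701210260391, 0.05093209072947502), 59.09905242919922)
((0.4606867730617523, 0.345712810754776), (0.04308833181858063, 0.01720130443572998), 59.07746505737305) [0.46228233 0.34431491 0.0779161 ]
[-3.181e-01 -9.424e-01 -1.411e-01 -0.000e+00  5.000e-04 -7.350e-02]
[-3.900e-01 -1.142e+00 -1.410e-01 -1.000e-04  5.000e-04 -1.690e-01]
```

Call:
carry_out(commands=[[[-0.318,-0.94,-0.14,0,0,-0.08],[-0.318,-0.94,-0.14,0,0,-0.08],[-0.318,-0.94,-0.14,0,0,-0.08],[-0.318,-0.94,-0.14,0,0,-0.08],[-0.318,-0.94,-0.14,0,0,-0.08],[-0.318,-0.94,-0.14,0,0,-0.08]]], claw=-1)

```text
clock: 0.65
tool_pos: [0.4278, -0.4422, 0.251]
ee_rot: [-3.135, 0.0, -0.866]
ft_force: [1.2, 0.5, 0.2]
width: 0.996
```

Run:
```python
from h import *
s=arm.read_state();print(s["clock"],s["tool_pos"],s["ee_rot"])
for t in [(.49,-.27,.28,-0.6),]: print(plan(*t))
```

```text
0.65 [ 0.42781228 -0.44224314  0.25103216] [-3.13504040e+00  1.88006647e-04 -8.66362110e-01]
[-4.549e-01 -7.956e-01 -1.395e-01 -2.100e-03 -2.000e-04 -8.480e-02]
```

Call:
carry_out(commands=[[[-0.455,-0.8,-0.14,0,0,-0.085],[-0.455,-0.8,-0.14,0,0,-0.085],[-0.455,-0.8,-0.14,0,0,-0.085],[-0.455,-0.8,-0.14,0,0,-0.085],[-0.455,-0.8,-0.14,0,0,-0.085]]])

```text
clock: 1.07
tool_pos: [0.4919, -0.2653, 0.2807]
ee_rot: [-3.134, -0.002, -0.596]
ft_force: [1.7, 0.3, -0.3]
width: 1.002
```

Run:
```python
from h import *
for t in [(.56,-.13,.28,-.35),]: print(plan(*t))
```

```text
[-0.098  -0.7509  0.0089 -0.0024 -0.0009 -0.0782]
```

Call:
carry_out(commands=[[[-0.1,-0.75,0,-0.002,-0.001,-0.08],[-0.1,-0.75,0,-0.002,-0.001,-0.08],[-0.1,-0.75,0,-0.002,-0.001,-0.08],[-0.1,-0.75,0,-0.002,-0.001,-0.08],[-0.1,-0.75,0,-0.002,-0.001,-0.08]]])

```text
clock: 1.48
tool_pos: [0.562, -0.1207, 0.2819]
ee_rot: [-3.135, 0.0, -0.332]
ft_force: [-0.6, 0.9, 0.5]
width: 1.003
```

Run:
```python
from h import *
for t in [(.595,.02,.25,-.08),]: print(plan(*t))
```

```text
[-7.340e-02 -7.180e-01  1.638e-01 -2.000e-03 -2.000e-04 -8.030e-02]
```

Call:
carry_out(commands=[[[-0.073,-0.72,0.16,-0.002,0,-0.08],[-0.073,-0.72,0.16,-0.002,0,-0.08],[-0.073,-0.72,0.16,-0.002,0,-0.08],[-0.073,-0.72,0.16,-0.002,0,-0.08],[-0.073,-0.72,0.16,-0.002,0,-0.08],[-0.073,-0.72,0.16,-0.002,0,-0.08],[-0.073,-0.72,0.16,-0.002,0,-0.08]]])

```text
clock: 2.07
tool_pos: [0.5951, 0.0189, 0.2504]
ee_rot: [3.14, 0.0, -0.082]
ft_force: [0.3, -0.0, -0.0]
width: 1.005
```

Run:
```python
from h import *
s=arm.read_state();print(s["clock"],s["tool_pos"],s["ee_rot"],s["qvel"].round(3))
p,d=arm.capture("wrist");cv2.imwrite("pics/w1.png",p);np.savez("pics/w1.npz",p=p,d=d,pos=s["tool_pos"],rot=s["ee_rot"])
print(plan(.53,.19,.25,-.4))
```

```text
2.0667 [0.59511649 0.01889065 0.25039273] [ 3.14032883e+00  1.42615871e-04 -8.18573734e-02] [ 0.021 -0.006  0.02  -0.005 -0.    -0.001 -0.002]
[-3.968e-01 -8.295e-01  2.000e-03  4.000e-04 -2.000e-04  1.007e-01]
```

View pics/w1.png

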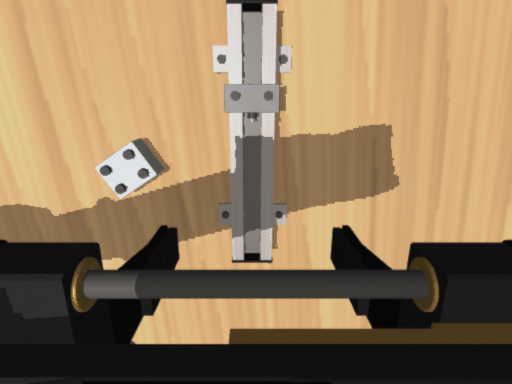

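The wrist view shows the whole strut running up the image (columns 229–277). The stop is at rows 84–112, with the screw and plunger tip at about (253,118). The yaw already matches to within a fraction of a degree. Next I'll fit the slot centre line and the stop face.

Run:
```python
from h import *
z=np.load("pics/w1.npz");st=dict(tool_pos=z["pos"],ee_rot=z["rot"]);d=z["d"];p=z["p"]
P=cloud("wrist",d,st)
Q=P[0:265,200:300].reshape(-1,3);Q=Q[np.isfinite(Q[:,2])]
m=(Q[:,2]>.039)&(Q[:,2]<.046);print("top z",np.median(Q[m],0),cv2.minAreaRect(Q[m][:,:2].astype(np.float32)))
m=(Q[:,2]>.050)&(Q[:,2]<.060);print("stop",np.median(Q[m],0),cv2.minAreaRect(Q[m][:,:2].astype(np.float32)))
m=(Q[:,2]>.026)&(Q[:,2]<.037);print("strip",np.median(Q[m],0))
# edges by depth per row: lips
g=cv2.cvtColor(p,cv2.COLOR_BGR2GRAY)
L=[];ctr=[]
for v in list(range(20,80,6))+list(range(130,250,6)):
    row=P[v,215:292,2];top=np.where((row>.039)&(row<.047))[0]+215
    if len(top)<5: continue
    gaps=np.where(np.diff(top)>5)[0]
    if len(gaps)==1:
        a,b=top[gaps[0]],top[gaps[0]+1]
        A=onplane("wrist",a+.5,v,.042,st);B=onplane("wrist",b-.5,v,.042,st);O=onplane("wrist",top[0]-.5,v,.042,st);E=onplane("wrist",top[-1]+.5,v,.042,st)
        ctr.append([*(A[:2]+B[:2])/2,*(O[:2]+E[:2])/2,B[0]-A[0],E[0]-O[0]])
ctr=np.array(ctr);print(ctr[::4].round(4))
f=np.polyfit(ctr[:,1],ctr[:,0],1);f2=np.polyfit(ctr[:,3],ctr[:,2],1);print("slot x=f(y)",f,"outer",f2,"yaw",-np.arctan(f[0]),-np.arctan(f2[0]))
cv2.imwrite("pics/w1c.png",cv2.resize(p[70:150,210:295],None,fx=7,fy=7,interpolation=cv2.INTER_CUBIC))
for v in range(84,132,2): print(v,P[v,246:260:2,2].round(4),P[v,253,:2].round(4), P[v,236,2].round(3))
```

```text
top z [0.5954225  0.05012021 0.04103254] ((0.5949625968933105, 0.03871328383684158), (0.3064558207988739, 0.05307949706912041), 85.25480651855469)
stop [0.59913655 0.09385393 0.05502463] ((0.5990239977836609, 0.08902942389249802), (0.03936285525560379, 0.05997876077890396), 85.31584167480469)
strip [0.59557077 0.04195593 0.03202609]
[[ 0.606   0.1725  0.606   0.1725  0.021   0.0524]
 [ 0.6041  0.1495  0.6041  0.1495  0.0214  0.0514]
 [ 0.602   0.1255  0.602   0.1255  0.0219  0.0525]
 [ 0.5952  0.0447  0.5952  0.0447  0.021   0.0514]
 [ 0.5927  0.016   0.5927  0.016   0.0215  0.0526]
 [ 0.5902 -0.014   0.5902 -0.014   0.022   0.0514]
 [ 0.5875 -0.0455  0.5881 -0.0456  0.0226  0.0514]
 [ 0.5853 -0.0786  0.5847 -0.0786  0.0218  0.0514]]
slot x=f(y) [0.08322089 0.59155983] outer [0.08450242 0.59148038] yaw -0.08302956772715273 -0.08430214576088725
84 [0.0537 0.0545 0.056  0.0563 0.0545 0.0531 0.0537] [0.6023 0.1085] 0.054
86 [0.0555 0.0546 0.0542 0.0553 0.0533 0.0551 0.0553] [0.6022 0.1064] 0.056
88 [0.0556 0.0547 0.0541 0.0555 0.0552 0.0564 0.0559] [0.602  0.1044] 0.054
90 [0.055  0.055
[... 890 characters left out ...]
93] 0.054
114 [0.0324 0.0513 0.0537 0.0521 0.0531 0.0315 0.0306] [0.5997 0.0771] 0.042
116 [0.0299 0.0507 0.0536 0.053  0.0526 0.0319 0.0326] [0.5995 0.0748] 0.04
118 [0.0327 0.051  0.0531 0.0547 0.0516 0.031  0.0322] [0.5993 0.0727] 0.041
120 [0.0326 0.0316 0.0529 0.0492 0.0497 0.0326 0.0305] [0.5991 0.0704] 0.042
122 [0.0313 0.0317 0.0324 0.0324 0.0301 0.0318 0.0321] [0.5987 0.0666] 0.041
124 [0.0319 0.0321 0.0338 0.0314 0.0308 0.0328 0.0316] [0.5985 0.0643] 0.041
126 [0.0323 0.0316 0.0323 0.0332 0.031  0.0315 0.0317] [0.5983 0.062 ] 0.041
128 [0.0324 0.0319 0.0321 0.0313 0.0309 0.0316 0.0318] [0.5981 0.0596] 0.04
130 [0.0311 0.0312 0.0319 0.0335 0.0325 0.0326 0.0314] [0.5979 0.0573] 0.041
```

View pics/w1c.png

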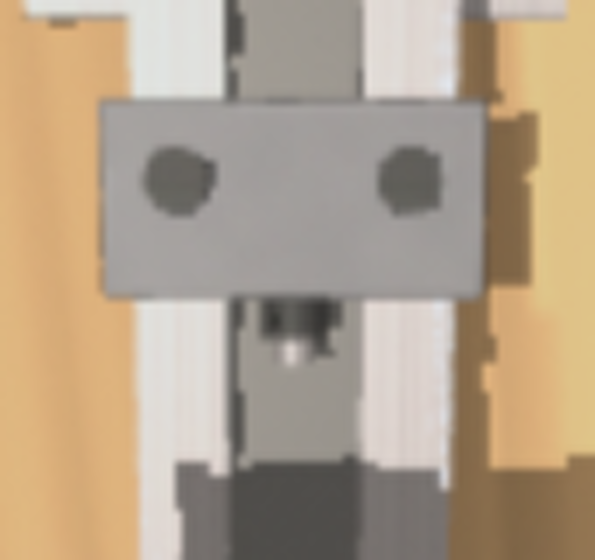

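Call:
carry_out(commands=[[[-0.4,-0.83,0,0,0,0.1],[-0.4,-0.83,0,0,0,0.1],[-0.4,-0.83,0,0,0,0.1],[-0.4,-0.83,0,0,0,0.1],[-0.4,-0.83,0,0,0,0.1],[-0.4,-0.83,0,0,0,0.1]]])

```text
clock: 2.62
tool_pos: [0.5273, 0.1944, 0.2514]
ee_rot: [-3.141, -0.001, -0.392]
ft_force: [0.8, 0.7, 0.7]
width: 0.996
```

Run:
```python
from h import *
print(plan(.444,.319,.22,-.541))
```

```text
[-6.231e-01 -4.165e-01  1.566e-01 -3.000e-04 -3.000e-04  4.750e-02]
```

Call:
carry_out(commands=[[[-0.62,-0.42,0.16,0,0,0.0475],[-0.62,-0.42,0.16,0,0,0.0475],[-0.62,-0.42,0.16,0,0,0.0475],[-0.62,-0.42,0.16,0,0,0.0475],[-0.62,-0.42,0.16,0,0,0.0475],[-0.62,-0.42,0.16,0,0,0.0475],[-0.62,-0.42,0.16,0,0,0.0475]]])

```text
clock: 3.2
tool_pos: [0.4468, 0.317, 0.2195]
ee_rot: [-3.141, -0.002, -0.544]
ft_force: [-0.3, -0.3, -0.8]
width: 1.004
```

Run:
```python
from h import *
s=arm.read_state();print(s["clock"],s["tool_pos"],s["ee_rot"],s["qvel"].round(3),s["joint_positions"].round(2))
p,d=arm.capture("wrist");cv2.imwrite("pics/w2.png",p);np.savez("pics/w2.npz",p=p,d=d,pos=s["tool_pos"],rot=s["ee_rot"])
P=cloud("wrist",d,s);q=P.reshape(-1,3);q=q[np.isfinite(q[:,2])]
m=(np.hypot(q[:,0]-.459,q[:,1]-.345)<.05)
for lo,hi in((.074,.086),(.013,.02)):
    k=q[m&(q[:,2]>lo)&(q[:,2]<hi)];print(lo,len(k),np.median(k,0),cv2.minAreaRect(k[:,:2].astype(np.float32)))
```

```text
3.2 [0.44681486 0.31699377 0.2194602 ] [-3.14118493e+00 -2.39190412e-03 -5.44402455e-01] [ 0.014  0.003  0.015 -0.005 -0.004 -0.001 -0.004] [ 0.04  0.17 -0.78  1.69  0.12  1.33 -1.31]
0.074 649 [0.46070535 0.34775214 0.07786737] ((0.4600146412849426, 0.3470204472541809), (0.043719660490751266, 0.01351645402610302), 58.83089828491211)
0.013 1788 [0.46461335 0.35091225 0.01502117] ((0.461029052734375, 0.3464677333831787), (0.07016757130622864, 0.05005233362317085), 58.378841400146484)
```

View pics/w2.png

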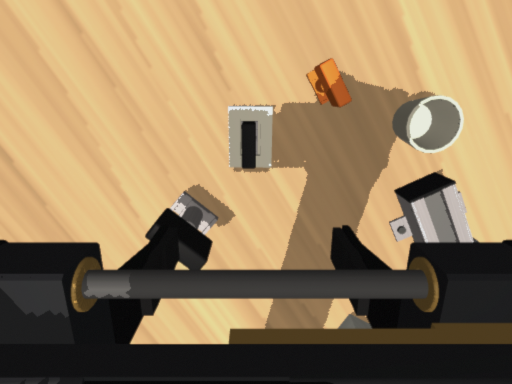

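The wrist view shows the holder at (250,138) with the black handle upright, matching the tool yaw. The big look-alike sits close to the left finger at (190,225), so I'll check clearance before going down.

Run:
```python
from h import *
z=np.load("pics/top0.npz");P=cloud("top",z["d"])
Q=P[235:275,75:140].reshape(-1,3);q=Q[Q[:,2]>.098];b=cv2.boxPoints(cv2.minAreaRect(q[:,:2].astype(np.float32)));print("big",b,cv2.minAreaRect(q[:,:2].astype(np.float32)))
Q2=P[145:175,65:115].reshape(-1,3);o=Q2[Q2[:,2]>.065];bo=cv2.boxPoints(cv2.minAreaRect(o[:,:2].astype(np.float32)))
yaw=-.547;ex=np.array([np.cos(yaw),np.sin(yaw)]);ey=np.array([np.sin(yaw),-np.cos(yaw)])
for c in (b,bo):
    print(((c-[.46,.347])@np.stack([ex,ey],1)).round(3))
print(plan(.46,.347,.16,-.547), plan(.46,.347,.0475,-.547))
```

```text
big [[0.32900345 0.3265296 ]
 [0.3485692  0.26642117]
 [0.36810565 0.27278045]
 [0.3485399  0.33288887]] ((0.3485545516014099, 0.299655020236969), (0.020545408129692078, 0.06321265548467636), 18.030492782592773)
[[-0.101  0.086]
 [-0.053  0.127]
 [-0.04   0.111]
 [-0.088  0.07 ]]
[[ 0.086 -0.033]
 [ 0.098 -0.04 ]
 [ 0.077 -0.078]
 [ 0.065 -0.071]]
[-2.410e-02 -1.628e-01  2.974e-01 -2.000e-04 -7.000e-04  5.000e-04] [-2.540e-02 -1.625e-01  8.599e-01 -2.000e-04 -7.000e-04  5.000e-04]
```

Call:
carry_out(commands=[[[-0.024,-0.163,0.3,0,-0.0007,0],[-0.024,-0.163,0.3,0,-0.0007,0],[-0.024,-0.163,0.3,0,-0.0007,0],[-0.024,-0.163,0.3,0,-0.0007,0],[-0.024,-0.163,0.3,0,-0.0007,0]]], claw=0.0, squeeze=40)

```text
clock: 3.67
tool_pos: [0.4613, 0.3459, 0.1606]
ee_rot: [-3.141, -0.001, -0.548]
ft_force: [-1.1, -0.7, 0.2]
width: 0.71
```

Run:
```python
from h import *
s=arm.read_state();print(s["tool_pos"],s["ee_rot"],s["qvel"].round(3));print(plan(.46,.347,.0475,-.547))
p,d=arm.capture("wrist");cv2.imwrite("pics/w3.png",p)
P=cloud("wrist",d,s);q=P.reshape(-1,3);q=q[np.isfinite(q[:,2])]
m=(np.hypot(q[:,0]-.459,q[:,1]-.345)<.05)
for lo,hi in((.074,.086),(.013,.02)):
    k=q[m&(q[:,2]>lo)&(q[:,2]<hi)];print(lo,len(k),np.median(k,0),cv2.minAreaRect(k[:,:2].astype(np.float32)))
```

```text
[0.46133765 0.34587946 0.16058345] [-3.14050230e+00 -6.55450647e-04 -5.47865424e-01] [-0.002 -0.024 -0.011 -0.011  0.001 -0.005 -0.006]
[-9.000e-03 -7.000e-04  5.654e-01 -3.000e-04 -2.000e-04 -3.000e-04]
0.074 877 [0.46109716 0.34797745 0.07781315] ((0.4603889286518097, 0.34724774956703186), (0.04349192976951599, 0.013896878808736801), 58.860042572021484)
0.013 2306 [0.46531356 0.35252915 0.01505092] ((0.4609646797180176, 0.34637367725372314), (0.07039450854063034, 0.05009825527667999), 58.553001403808594)
```

View pics/w3.png

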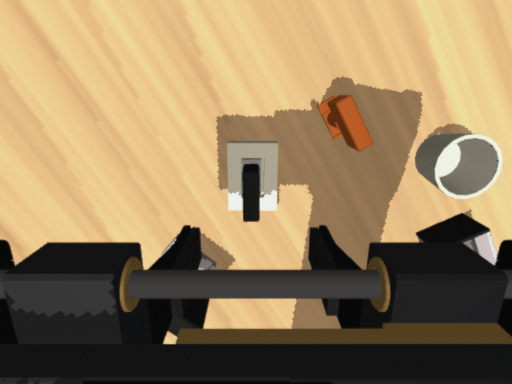

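Call:
carry_out(commands=[[[-0.007,0,0.1,0,0,0],[-0.007,-0.001,0.2,0,0,0],[-0.007,-0.001,0.3,0,0,0],[-0.007,-0.001,0.4,0,0,0],[-0.007,-0.001,0.48,0,0,0],[-0.007,-0.001,0.53,0,0,0],[-0.007,-0.001,0.565,0,0,0],[-0.007,-0.001,0.565,0,0,0],[-0.007,-0.001,0.565,0,0,0]]])

```text
clock: 4.47
tool_pos: [0.4613, 0.3475, 0.0492]
ee_rot: [-3.138, -0.002, -0.548]
ft_force: [-1.3, -0.1, -0.3]
width: 0.502
```

Run:
```python
from h import *
s=arm.read_state();print(s["tool_pos"],s["ee_rot"],s["ft_force"],s["width"])
p,d=arm.capture("wrist");cv2.imwrite("pics/w4.png",p)
```

```text
[0.46126395 0.347489   0.04916758] [-3.13823790e+00 -2.22205121e-03 -5.48017576e-01] [-1.31352391 -0.06320017 -0.3095918 ] 0.5024509623301191
```

View pics/w4.png

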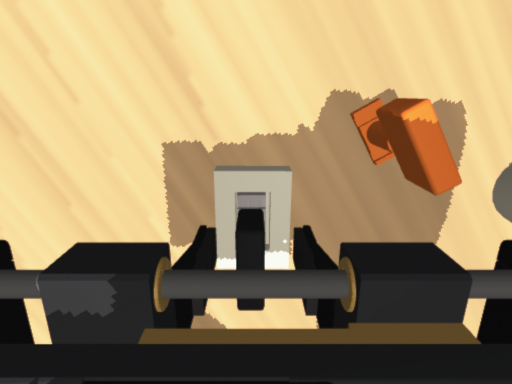

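The handle (cols 237–265) sits between the fingers (inner edges about 210 and 298), so I'll close.

Call:
carry_out(commands=[[[0,0,0,0,0,0],[0,0,0,0,0,0],[0,0,0,0,0,0],[0,0,0,0,0,0],[0,0,0,0,0,0],[0,0,0,0,0,0],[0,0,0,0,0,0],[0,0,0,0,0,0]]], claw=1, squeeze=40)

```text
clock: 5.18
tool_pos: [0.4613, 0.3478, 0.0494]
ee_rot: [-3.138, -0.002, -0.548]
ft_force: [-1.2, -0.3, -0.3]
width: 0.161
```

Call:
carry_out(commands=[[[0,0,-0.1,0,0,0],[0,0,-0.25,0,0,0],[0,0,-0.4,0,0,0],[0,0,-0.55,0,0,0],[0,0,-0.6,0,0,0],[0,0,-0.6,0,0,0]]])

```text
clock: 5.68
tool_pos: [0.4622, 0.3488, 0.1722]
ee_rot: [-3.133, -0.005, -0.548]
ft_force: [0.1, 0.9, -2.0]
width: 0.154
```

Run:
```python
from h import *
s=arm.read_state();print(s["clock"],s["tool_pos"],s["ee_rot"],s["width"],s["joint_positions"].round(2),s["ft_force"])
print(plan(.53,.18,.17,-.3))
p,d=arm.capture("wrist");cv2.imwrite("pics/w5.png",p)
```

```text
5.6833 [0.46219861 0.34879404 0.17215469] [-3.13315014 -0.00500727 -0.54794771] 0.1542585356149329 [-0.02  0.28 -0.78  1.69  0.21  1.25 -1.4 ] [ 0.09915771  0.92258593 -2.02811045]
[ 0.729   0.5439  0.0098 -0.0025 -0.0019 -0.0789]
```

View pics/w5.png

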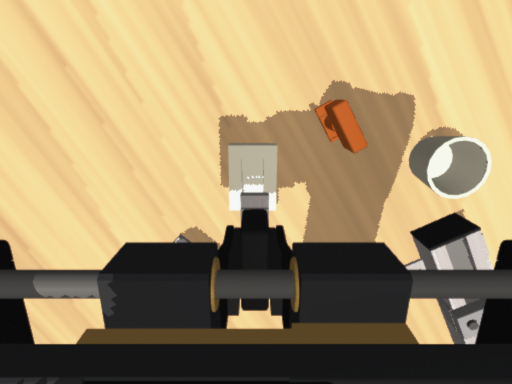

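The stud is out: the pocket at (253,175) is empty and the width is 14 mm. Now I'll carry it to the strut.

Call:
carry_out(commands=[[[0.73,0.54,0,-0.0025,-0.002,-0.079],[0.73,0.54,0,-0.0025,-0.002,-0.079],[0.73,0.54,0,-0.0025,-0.002,-0.079],[0.73,0.54,0,-0.0025,-0.002,-0.079],[0.73,0.54,0,-0.0025,-0.002,-0.079],[0.73,0.54,0,-0.0025,-0.002,-0.079]]])

```text
clock: 6.23
tool_pos: [0.5312, 0.1704, 0.1664]
ee_rot: [3.133, 0.005, -0.311]
ft_force: [0.8, -1.1, -1.0]
width: 0.162
```

Run:
```python
from h import *
print(plan(.5933,.02,.15,-.083))
```

```text
[ 0.526   0.62    0.085   0.0027  0.0018 -0.0726]
```

Call:
carry_out(commands=[[[0.526,0.62,0.085,0.0027,0.002,-0.0726],[0.526,0.62,0.085,0.0027,0.002,-0.0726],[0.526,0.62,0.085,0.0027,0.002,-0.0726],[0.526,0.62,0.085,0.0027,0.002,-0.0726],[0.526,0.62,0.085,0.0027,0.002,-0.0726],[0.526,0.62,0.085,0.0027,0.002,-0.0726],[0.526,0.62,0.085,0.0027,0.002,-0.0726]]])

```text
clock: 6.82
tool_pos: [0.592, 0.0198, 0.1474]
ee_rot: [-3.141, 0.004, -0.084]
ft_force: [-0.7, 1.3, -0.5]
width: 0.158
```

Run:
```python
from h import *
s=arm.read_state();print(s["clock"],s["tool_pos"],s["ee_rot"],s["width"],s["joint_positions"].round(2),s["ft_force"])
p,d=arm.capture("wrist");cv2.imwrite("pics/w6.png",p);np.savez("pics/w6.npz",p=p,d=d,pos=s["tool_pos"],rot=s["ee_rot"])
p,d=arm.capture("top");cv2.imwrite("pics/t6.png",p);np.savez("pics/t6.npz",p=p,d=d)
p,d=arm.capture("scene");cv2.imwrite("pics/s6.png",cv2.resize(p[100:290,180:350],None,fx=3,fy=3));np.savez("pics/s6.npz",p=p,d=d)
```

```text
6.8167 [0.59196592 0.01984335 0.147434  ] [-3.14063802  0.00371167 -0.08434211] 0.15829179700375823 [ 0.47  0.32 -0.66  1.67  0.2   1.22 -0.31] [-0.72807246  1.2832196  -0.53234522]
```

View pics/w6.png

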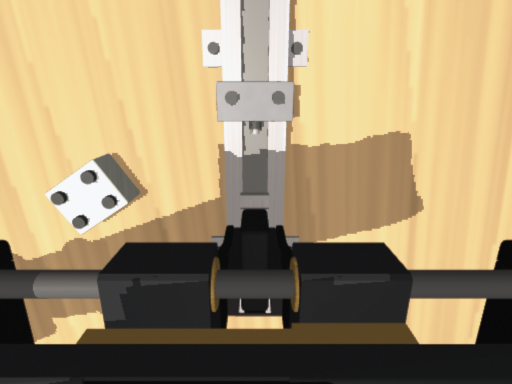

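View pics/s6.png

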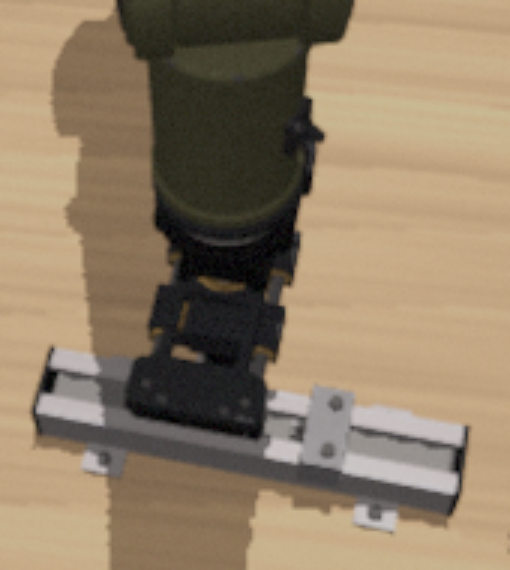

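The wrist view shows the head's front end at about (255,200) in line with the slot (cols 241–270), and the plunger tip is at (256,131). I'll refine the lateral offset at this closer range.

Run:
```python
from h import *
z=np.load("pics/w6.npz");st=dict(tool_pos=z["pos"],ee_rot=z["rot"]);d=z["d"];p=z["p"]
P=cloud("wrist",d,st);Rt=R.from_euler('xyz',st["ee_rot"])
ctr=[]
for v in list(range(3,75,4))+list(range(135,185,4)):
    row=P[v,205:310,2];top=np.where((row>.037)&(row<.047))[0]+205
    if len(top)<5: continue
    g=np.where(np.diff(top)>8)[0]
    if len(g)==1:
        a,b=top[g[0]],top[g[0]+1]
        A=onplane("wrist",a+.5,v,.042,st);B=onplane("wrist",b-.5,v,.042,st);O=onplane("wrist",top[0]-.5,v,.042,st);E=onplane("wrist",top[-1]+.5,v,.042,st)
        ctr.append([*((A+B)/2)[:2],*((O+E)/2)[:2],np.hypot(*(B-A)[:2]),np.hypot(*(E-O)[:2])])
ctr=np.array(ctr);f=np.polyfit(ctr[:,1],ctr[:,0],1);f2=np.polyfit(ctr[:,3],ctr[:,2],1);print(len(ctr),f,f2,ctr[:,4:].mean(0))
print("x at y=.02",np.polyval(f,.02),np.polyval(f2,.02))
# head pts
m=np.zeros(d.shape,bool);m[188:212,225:285]=1
hp=Rt.inv().apply(P.reshape(-1,3)-st["tool_pos"]).reshape(P.shape)
for v in range(190,212,3):
    r=hp[v,225:285];k=np.isfinite(r[:,2])&(r[:,2]>.015)&(r[:,2]<.06);
    if k.any(): print(v,np.where(k)[0][[0,-1]]+225,r[k][:,0].min().round(4),r[k][:,0].max().round(4),np.median(r[k],0).round(4))
# handle top in tool frame
r=hp[200:315,225:290].reshape(-1,3);k=np.isfinite(r[:,2])&(r[:,2]<-.02)&(r[:,2]>-.04);print(np.median(r[k],0),k.sum())
# plunger tip rows
for v in range(116,140): print(v,P[v,250:262:2,2].round(3),P[v,256,:2].round(4)) if v%2==0 else 0
cv2.imwrite("pics/w6c.png",cv2.resize(p[70:330,200:310],None,fx=4,fy=2.3*1,interpolation=cv2.INTER_CUBIC))
```

```text
31 [0.08350844 0.59161975] [0.0842389 0.5915354] [0.02168756 0.05184561]
x at y=.02 0.5932899167078067 0.5932201775075977
193 [241 268] -0.0075 0.0105 [ 0.0015 -0.0166  0.0402]
196 [240 268] -0.008 0.0104 [ 0.0009 -0.016   0.0357]
199 [240 268] -0.0081 0.0104 [ 0.0012 -0.014   0.0353]
202 [241 268] -0.0076 0.0106 [ 0.0015 -0.0109  0.0383]
205 [241 268] -0.0076 0.0106 [ 0.0015 -0.0087  0.0385]
208 [241 268] -0.0075 0.0106 [ 0.0015 -0.0071  0.0368]
211 [240 268] -0.0082 0.0106 [-0.0068 -0.0056  0.0351]
[ 0.00175423 -0.00917993 -0.02846444] 2422
116 [0.055 0.055 0.055 0.056 0.055 0.055] [0.5997 0.0831]
118 [0.056 0.055 0.055 0.055 0.056 0.056] [0.5995 0.0815]
120 [0.054 0.056 0.055 0.054 0.055 0.055] [0.5994 0.0799]
122 [0.05  0.053 0.053 0.052 0.053 0.051] [0.5993 0.0781]
124 [0.051 0.051 0.052 0.053 0.051 0.05 ] [0.5991 0.0767]
126 [0.051 0.054 0.053 0.053 0.052 0.05 ] [0.599  0.0751]
128 [0.051 0.052 0.053 0.053 0.052 0.049] [0.5989 0.0736]
130 [0.032 0.051 0.051 0.052 0.051 0.032] [0.5987 0.0718]
132 [0.032 0.051 0.052 0.051 0.05  0.032] [0.5986 0.0701]
134 [0.033 0.033 0.033 0.033 0.032 0.032] [0.5983 0.0664]
136 [0.032 0.032 0.032 0.033 0.032 0.033] [0.5981 0.0646]
138 [0.031 0.033 0.032 0.031 0.032 0.031] [0.598  0.0626]
```

View pics/w6c.png

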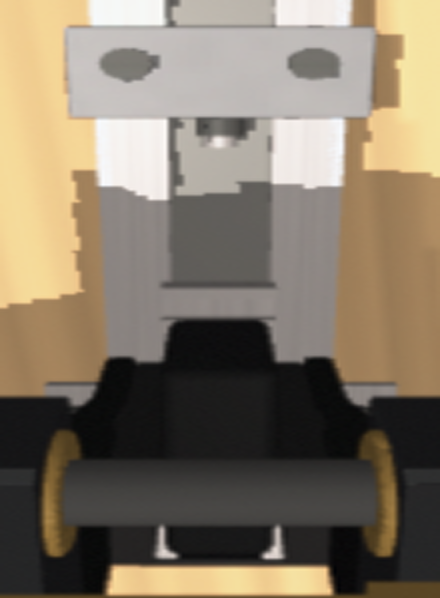

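Run:
```python
from h import *
print(plan(.5919,.02,.09,-.0838))
```

```text
[-0.0014  0.0123  0.2962 -0.0003  0.0003  0.0013]
```

Call:
carry_out(commands=[[[-0.001,0.012,0.1,0,0,0.001],[-0.001,0.012,0.2,0,0,0.001],[-0.001,0.012,0.26,0,0,0.001],[-0.001,0.012,0.29,0,0,0.001],[-0.001,0.012,0.296,0,0,0.001],[-0.001,0.012,0.296,0,0,0.001]]])

```text
clock: 7.47
tool_pos: [0.592, 0.0207, 0.0902]
ee_rot: [-3.14, 0.001, -0.082]
ft_force: [0.5, -0.7, -0.5]
width: 0.158
```

Run:
```python
from h import *
s=arm.read_state();print(s["clock"],s["tool_pos"],s["ee_rot"],s["ft_force"],s["moment"])
p,d=arm.capture("wrist");cv2.imwrite("pics/w7.png",p);np.savez("pics/w7.npz",p=p,d=d,pos=s["tool_pos"],rot=s["ee_rot"])
s=arm.read_state();print(s["tool_pos"],s["ee_rot"],s["ft_force"]);print(plan(.5919,.02,.078,-.0838))
cv2.imwrite("pics/w7c.png",cv2.resize(p[100:330,190:320],None,fx=4,fy=2.5,interpolation=cv2.INTER_CUBIC))
```

```text
7.4667 [0.59200778 0.02070285 0.09017451] [-3.14047282e+00  8.20864928e-04 -8.19146106e-02] [ 0.46970747 -0.74645436 -0.53914833] [-0.02429019 -0.05959757  0.02268087]
[0.59253401 0.0205587  0.09082362] [-3.14046163e+00 -3.97113744e-04 -8.22900889e-02] [ 0.14656888 -0.03579646 -1.76058756]
[-0.003   0.0031  0.0641 -0.0004 -0.0001  0.0005]
```

View pics/w7c.png

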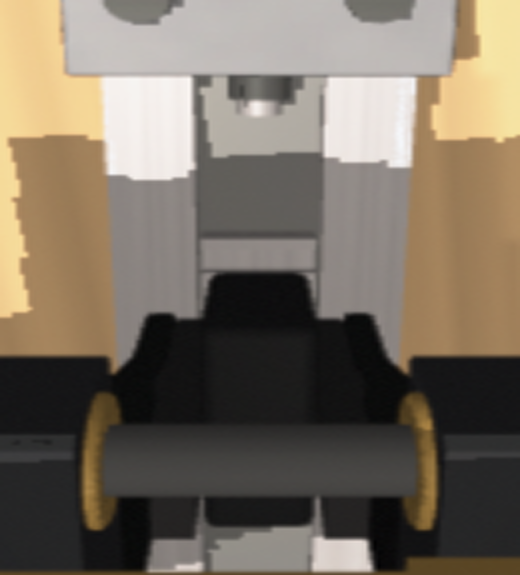

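The head (crop cols 199–317) sits inside the slot (197–322) to within about 0.3 mm. I'll go down slowly and watch the force.

Call:
carry_out(commands=[[[0,0,0.01,0,0,0],[0,0,0.02,0,0,0],[0,0,0.03,0,0,0],[0,0,0.04,0,0,0],[0,0,0.05,0,0,0],[0,0,0.055,0,0,0]]])

```text
clock: 8.02
tool_pos: [0.5923, 0.0205, 0.0795]
ee_rot: [-3.14, 0.0, -0.082]
ft_force: [-0.5, -0.4, -1.6]
width: 0.159
```

Call:
carry_out(commands=[[[0,0,0.007,0,0,0],[0,0,0.015,0,0,0],[0,0,0.022,0,0,0],[0,0,0.03,0,0,0],[0,0,0.03,0,0,0]]])

```text
clock: 8.43
tool_pos: [0.5924, 0.0205, 0.0736]
ee_rot: [-3.141, -0.0, -0.082]
ft_force: [-1.9, -0.7, 2.7]
width: 0.156
```

Run:
```python
from h import *
s=arm.read_state();print(s["clock"],s["tool_pos"],s["ee_rot"],s["ft_force"],s["moment"])
```

```text
8.4333 [0.59238784 0.02046202 0.0736237 ] [-3.14068991e+00 -6.96735761e-06 -8.23282851e-02] [-1.86694766 -0.74561864  2.6601973 ] [-0.05937029  0.2658996  -0.04507025]
```

Call:
carry_out(commands=[[[0,0,0.008,0,0,0],[0,0,0.016,0,0,0],[0,0,0.024,0,0,0],[0,0,0.032,0,0,0],[0,0,0.033,0,0,0],[0,0,0.033,0,0,0]]])

```text
clock: 8.93
tool_pos: [0.5925, 0.0204, 0.0673]
ee_rot: [-3.141, -0.0, -0.082]
ft_force: [-3.1, -0.4, 6.9]
width: 0.159
```

Run:
```python
from h import *
s=arm.read_state();print(s["clock"],s["tool_pos"],s["ee_rot"],s["ft_force"],s["moment"],s["joint_positions"].round(2))
p,d=arm.capture("wrist");cv2.imwrite("pics/w8.png",p);np.savez("pics/w8.npz",p=p,d=d,pos=s["tool_pos"],rot=s["ee_rot"])
s=arm.read_state();print(s["tool_pos"],s["ee_rot"],s["ft_force"])
P=cloud("wrist",d,s);hp=R.from_euler('xyz',s["ee_rot"]).inv().apply(P.reshape(-1,3)-s["tool_pos"]);k=np.isfinite(hp[:,2])&(hp[:,2]<-.024)&(hp[:,2]>-.04)&(abs(hp[:,0])<.012)&(abs(hp[:,1])<.03);print(hp[k].min(0),hp[k].max(0),np.median(hp[k],0))
```

```text
8.9333 [0.59245564 0.02040587 0.06726327] [-3.14089319e+00 -6.44125481e-05 -8.23794689e-02] [-3.12695251 -0.42125127  6.91571565] [-0.1319539   0.54570886 -0.02828075] [ 0.45  0.4  -0.63  1.75  0.26  1.08 -0.36]
[0.59248879 0.02043898 0.06734938] [-3.14082474e+00 -1.74968912e-04 -8.24369867e-02] [-2.67413424  0.33216353  5.99157552]
[-0.01196395 -0.02057722 -0.03988709] [ 0.01197018  0.02394964 -0.024019  ] [ 0.0008142  -0.00889237 -0.02853902]
```

View pics/w8.png

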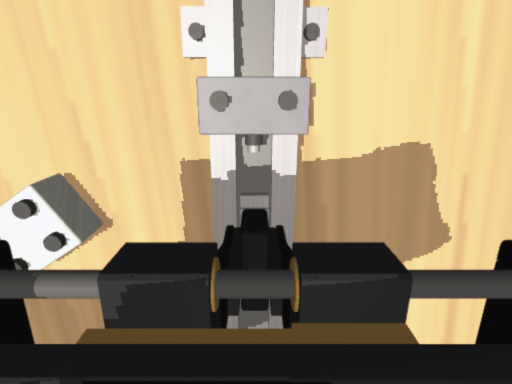

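The strip force is about 8 N, which puts the foot near 23.5 mm, below the lips. Now the quarter turn, with a small lateral correction.

Call:
carry_out(commands=[[[-0.002,0,0,0,0,0],[-0.003,0,0,0,0,-0.025],[-0.003,0,0,0,0,-0.05],[-0.003,0,0,0,0,-0.075],[-0.004,0,0,0,0,-0.1],[-0.004,0,0,0,0,-0.13],[-0.005,0,0,0,0,-0.16],[-0.005,0,0,0,0,-0.19],[-0.006,0,0,0,0,-0.22],[-0.006,0,0,0,0,-0.25],[-0.006,0,0,0,0,-0.25]]])

```text
clock: 9.9
tool_pos: [0.5933, 0.0213, 0.0684]
ee_rot: [3.14, -0.005, 0.707]
ft_force: [0.1, -0.1, 4.7]
width: 0.156
```

Run:
```python
from h import *
s=arm.read_state();print(s["clock"],s["tool_pos"],s["ee_rot"],s["ft_force"],s["moment"],s["joint_positions"].round(2),s["width"])
print(plan(.5907,.0204,.067,-.0836+np.pi/2))
```

```text
9.9 [0.59326857 0.02129741 0.0684019 ] [ 3.14032365 -0.00482501  0.70709221] [ 0.09931967 -0.07110634  4.68055974] [ 0.22617909 -0.28509872  0.00747957] [ 0.56  0.43 -0.78  1.75  0.34  1.09  0.38] 0.15552436888042842
[-0.0127 -0.0049  0.0069  0.001  -0.0013 -0.2483]
```

Call:
carry_out(commands=[[[-0.004,-0.002,0.008,0.001,-0.001,0],[-0.005,-0.002,0.01,0.001,-0.001,-0.02],[-0.007,-0.003,0.01,0.001,-0.001,-0.05],[-0.008,-0.003,0.01,0.001,-0.001,-0.08],[-0.009,-0.004,0.01,0.001,-0.001,-0.11],[-0.01,-0.004,0.01,0.001,-0.001,-0.14],[-0.011,-0.005,0.01,0.001,-0.001,-0.17],[-0.012,-0.005,0.01,0.001,-0.001,-0.2],[-0.012,-0.005,0.01,0.001,-0.001,-0.23],[-0.012,-0.005,0.01,0.001,-0.001,-0.248],[-0.012,-0.005,0.01,0.001,-0.001,-0.248],[-0.012,-0.005,0.01,0.001,-0.001,-0.248]]])

```text
clock: 10.9
tool_pos: [0.5924, 0.0219, 0.0674]
ee_rot: [3.138, -0.003, 1.487]
ft_force: [0.2, 1.1, 5.8]
width: 0.159
```

Run:
```python
from h import *
s=arm.read_state();print(s["clock"],s["tool_pos"],s["ee_rot"],s["ft_force"],s["moment"],s["joint_positions"].round(2),s["width"])
p,d=arm.capture("wrist");cv2.imwrite("pics/w9.png",p);np.savez("pics/w9.npz",p=p,d=d,pos=s["tool_pos"],rot=s["ee_rot"])
p,d=arm.capture("scene");cv2.imwrite("pics/s9.png",cv2.resize(p[150:290,180:350],None,fx=4.5,fy=4.2))
print(plan(.5907,.0204,.067,-.0836+np.pi/2))
```

```text
10.9 [0.59241772 0.02190734 0.06741504] [ 3.13796459 -0.00336862  1.48683464] [0.22086346 1.12171765 5.82625097] [ 0.46201247 -0.04918085 -0.04105124] [ 0.67  0.49 -0.93  1.75  0.43  1.12  1.09] 0.15927662017085742
[-0.0081 -0.0079  0.0021  0.0012 -0.001  -0.0002]
```

View pics/w9.png

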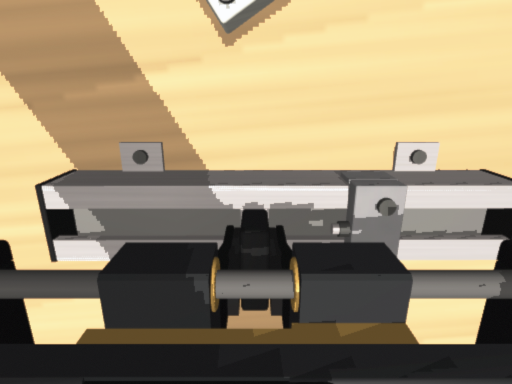

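View pics/s9.png

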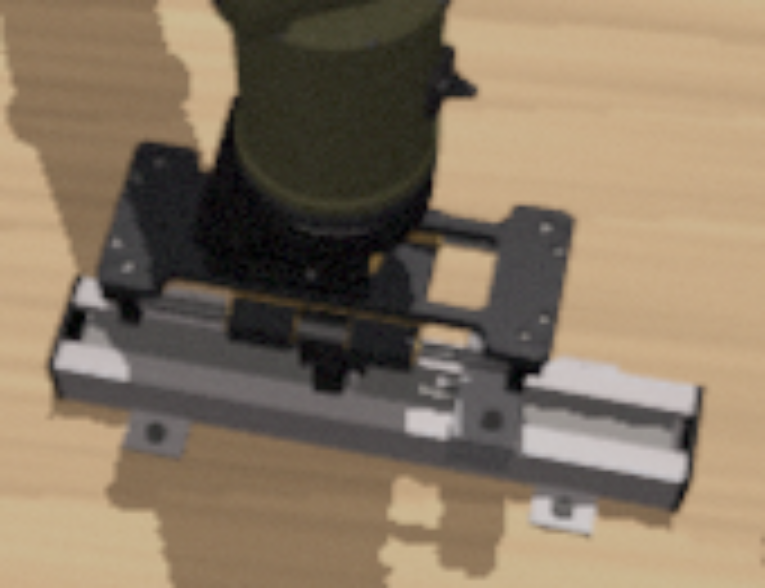

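The turn is done: the handle now lies across the strut, and the plunger at (340,229) points at it. Before rising I'll check how well the handle is centred across the slot.

Run:
```python
from h import *
z=np.load("pics/w9.npz");st=dict(tool_pos=z["pos"],ee_rot=z["rot"]);d=z["d"];p=z["p"]
P=cloud("wrist",d,st);Rt=R.from_euler('xyz',st["ee_rot"]);hp=Rt.inv().apply(P.reshape(-1,3)-st["tool_pos"]).reshape(P.shape)
# strut lips: columns
ctr=[]
for u in list(range(90,215,5))+list(range(295,325,4)):
    col=P[150:262,u,2];t=np.where((col>.037)&(col<.047))[0]+150
    if len(t)<5: continue
    g=np.where(np.diff(t)>8)[0]
    if len(g)!=1: continue
    A=onplane("wrist",u,t[g[0]]+.5,.042,st);B=onplane("wrist",u,t[g[0]+1]-.5,.042,st);O=onplane("wrist",u,t[0]-.5,.042,st)
    ctr.append([*A[:2],*B[:2],*O[:2]])
c=np.array(ctr);print(len(c))
for i,n in((0,"far lip edge?"),(2,"near lip edge"),(4,"outer far")):
    f=np.polyfit(c[:,i+1],c[:,i],1);print(n,f,np.polyval(f,.0219))
# handle top in tool frame, along y
for u in (248,254,260):
  for v in range(205,232,2): print(u,v,hp[v,u].round(4),end=' ') 
  print()
r=hp[195:330,235:275].reshape(-1,3);k=(abs(r[:,2]+.0288)<.003)&(abs(r[:,0])<.009);print(r[k].min(0),r[k].max(0))
for v in range(222,240,3): print(v,P[v,325:352:2,2].round(3))
print([onplane("wrist",u,229,.049,st).round(4) for u in (331,339,345)])
```

```text
33
far lip edge? [0.08533721 0.58034621] 0.5822150900490828
near lip edge [0.08511571 0.60023188] 0.6020959113147253
outer far [0.08526505 0.56397523] 0.5658425305124184
248 205 [-0.0047 -0.0125  0.0256] 248 207 [-0.0047 -0.0115  0.0248] 248 209 [-0.0041 -0.0193  0.0002] 248 211 [-0.0041 -0.0195 -0.0033] 248 213 [-0.004  -0.0194 -0.0059] 248 215 [-0.004  -0.0192 -0.0083] 248 217 [-0.0039 -0.0189 -0.0103] 248 219 [-0.0039 -0.0191 -0.0137] 248 221 [-0.0038 -0.0192 -0.0165] 248 223 [-0.0038 -0.0192 -0.019 ] 248 225 [-0.0037 -0.0192 -0.0213] 248 227 [-0.0037 -0.019  -0.0232] 248 229 [-0.0036 -0.0192 -0.026 ] 248 231 [nan nan nan] 
254 205 [-0.0009 -0.0121  0.0267] 254 207 [-0.0009 -0.0109  0.0263] 254 209 [-0.0009 -0.0188  0.0016] 254 211 [-0.0009 -0.0187 -0.0013] 254 213 [-0.0009 -0.0189 -0.0046] 254 215 [-0.0009 -0.019  -0.0078] 254 217 [-0.0008 -0.0189 -0.0103] 254 219 [-0.0008 -0.0189 -0.0131] 254 221 [-0.0008 -0.0189 -0.0158] 254 223 [-0.0008 -0.0191 -0.0188] 254 225 [-0.0008 -0.0193 -0.0216] 254 227 [-0.0008 -0.0195 -0.0245] 254 229 [-0.0008 -0.0191 -0.0257] 254 231 [-0.0008 -0.019
[... 510 characters left out ...]
678 -0.03169822] [ 0.00862012  0.02460105 -0.02586132]
222 [0.024 0.023 0.023 0.023 0.022 0.022 0.045   nan 0.05  0.048 0.049 0.049
 0.05  0.053]
225 [0.022 0.024 0.023 0.046 0.05  0.05  0.049 0.05  0.051 0.051 0.051 0.052
 0.051 0.054]
228 [0.024 0.023 0.023 0.047 0.051 0.051 0.051 0.052 0.052 0.052 0.052 0.052
 0.053 0.053]
231 [0.024 0.023 0.024 0.048   nan 0.052 0.051 0.051 0.053 0.054 0.053 0.052
 0.053 0.055]
234 [0.022 0.022 0.024 0.024 0.051 0.05  0.05  0.052 0.052 0.052 0.052 0.054
 0.053 0.054]
237 [0.037 0.036 0.037 0.036 0.037 0.036 0.037 0.037 0.037 0.036 0.043 0.048
 0.052 0.054]
[array([0.5972, 0.0686, 0.049 ]), array([0.5976, 0.0736, 0.049 ]), array([0.5979, 0.0773, 0.049 ])]
```

The measurement puts the stud 2.5–3 mm towards +x of the slot middle. I'll shift back about 2.5 mm while still pressed down, then check again.

Call:
carry_out(commands=[[[0,-0.004,0.002,0.001,-0.001,0],[0,-0.008,0.002,0.001,-0.001,0],[0,-0.012,0.002,0.001,-0.001,0],[0,-0.014,0.002,0.001,-0.001,0],[0,-0.014,0.002,0.001,-0.001,0],[0,-0.014,0.002,0.001,-0.001,0]]])

```text
clock: 11.5
tool_pos: [0.5922, 0.0221, 0.0683]
ee_rot: [3.136, -0.001, 1.486]
ft_force: [1.8, -0.3, 5.5]
width: 0.159
```

```bash
cat > chk.py <<'E'
import sys
from h import *
def chk(name,save=True):
    st=arm.read_state();print(st["clock"],"pos",st["tool_pos"].round(4),"rot",st["ee_rot"].round(4),"F",st["ft_force"].round(2),"M",st["moment"].round(3),"w",round(st["width"],3))
    p,d=arm.capture("wrist");cv2.imwrite(f"pics/{name}.png",p);np.savez(f"pics/{name}.npz",p=p,d=d,pos=st["tool_pos"],rot=st["ee_rot"])
    P=cloud("wrist",d,st);Rt=R.from_euler('xyz',st["ee_rot"]);hp=Rt.inv().apply(P.reshape(-1,3)-st["tool_pos"]).reshape(P.shape)
    ctr=[]
    for u in list(range(90,215,5))+list(range(295,325,4)):
        col=P[150:262,u,2];t=np.where((col>.037)&(col<.047))[0]+150
        if len(t)<5: continue
        g=np.where(np.diff(t)>8)[0]
        if len(g)!=1: continue
        A=onplane("wrist",u,t[g[0]]+.5,.042,st);B=onplane("wrist",u,t[g[0]+1]-.5,.042,st);O=onplane("wrist",u,t[0]-.5,.042,st)
        ctr.append([*A[:2],*B[:2],*O[:2]])
    c=np.array(ctr);y0=st["tool_pos"][1]
    v=[np.polyval(np.polyfit(c[:,i+1],c[:,i],1),y0) for i in(0,2,4)]
    yaw=-np.arctan(np.polyfit(c[:,5],c[:,4],1)[0])
    fr=np.nanmedian(hp[213:228,246:262,1]);top=hp[225:330,246:262].reshape(-1,3);top=top[(abs(top[:,2]+.029)<.006)]
    print("slot x by lips",(v[0]+v[1])/2,"by outer",v[2]+.0261,"strut yaw",yaw,"handle centre x",st["tool_pos"][0]+fr+.022,"(tool y off",fr+.022,") handle top tool z",np.median(top[:,2]), "strip z",np.nanmedian(P[215:228,300:320,2]))
if __name__=="__main__": chk(sys.argv[1])
E
python3 chk.py w10
```

```text
11.5 pos [0.5922 0.0221 0.0683] rot [ 3.1356e+00 -9.0000e-04  1.4864e+00] F [ 1.78 -0.29  5.54] M [-0.075 -0.602 -0.039] w 0.159
slot x by lips 0.5918973982869098 by outer 0.5918877788332823 strut yaw -0.08315446684467297 handle centre x 0.5950907782637117 (tool y off 0.0029086133983013754 ) handle top tool z -0.028422058789003342 strip z 0.023861144492743416
```

Call:
carry_out(commands=[[[0,-0.005,0.005,0.002,0,0],[0,-0.01,0.006,0.002,0,0],[0,-0.015,0.006,0.002,0,0],[0,-0.02,0.006,0.002,0,0],[0,-0.02,0.006,0.002,0,0],[0,-0.02,0.006,0.002,0,0],[0,-0.02,0.006,0.002,0,0],[0,-0.02,0.006,0.002,0,0]]])

```text
clock: 12.22
tool_pos: [0.5916, 0.0222, 0.0687]
ee_rot: [3.135, -0.002, 1.486]
ft_force: [3.3, -0.8, 5.1]
width: 0.153
```

```bash
python3 chk.py w11
```

```text
12.2167 pos [0.5916 0.0222 0.0687] rot [ 3.1348e+00 -1.7000e-03  1.4859e+00] F [ 3.29 -0.81  5.12] M [-0.144 -0.869  0.003] w 0.153
slot x by lips 0.5919543395131854 by outer 0.592049827581515 strut yaw -0.08454613331307076 handle centre x 0.594462804206918 (tool y off 0.0029044170481395543 ) handle top tool z -0.02845327707223748 strip z 0.02417309680559003
```

Call:
carry_out(commands=[[[0,-0.02,0.006,0.002,0,0],[0,-0.022,0.008,0.002,0,0],[0,-0.024,0.01,0.002,0,0],[0,-0.026,0.01,0.002,0,0],[0,-0.026,0.01,0.002,0,0],[0,-0.026,0.01,0.002,0,0]]])

```text
clock: 12.77
tool_pos: [0.59, 0.0225, 0.0683]
ee_rot: [3.134, -0.003, 1.485]
ft_force: [3.4, -1.3, 5.6]
width: 0.154
```

```bash
python3 chk.py w12
```

```text
12.7667 pos [0.59   0.0225 0.0683] rot [ 3.1335e+00 -2.8000e-03  1.4855e+00] F [ 3.38 -1.29  5.61] M [-0.113 -1.05   0.052] w 0.154
slot x by lips 0.5919634093732026 by outer 0.592020180924188 strut yaw -0.08415728232004809 handle centre x 0.592911460904379 (tool y off 0.002912531430027423 ) handle top tool z -0.02844714883140591 strip z 0.02381354820654888
```

View pics/w12.png

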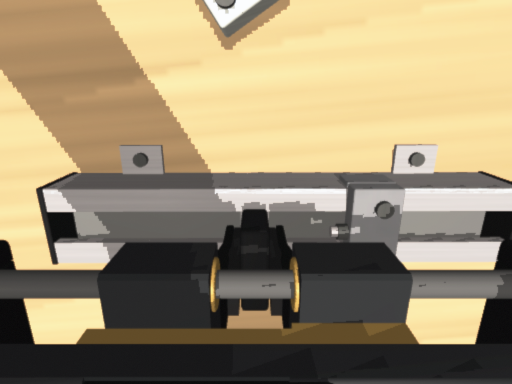

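Call:
carry_out(commands=[[[0,-0.018,0.008,0.004,0,0],[0,-0.02,0.008,0.004,0,0],[0,-0.022,0.008,0.004,0,0],[0,-0.023,0.008,0.004,0,0],[0,-0.023,0.008,0.004,0,0]]])

```text
clock: 13.23
tool_pos: [0.5891, 0.0228, 0.0684]
ee_rot: [3.138, -0.004, 1.485]
ft_force: [3.4, -1.1, 6.0]
width: 0.155
```

```bash
python3 chk.py w13
```

```text
13.2333 pos [0.5891 0.0228 0.0684] rot [ 3.1384 -0.0039  1.485 ] F [ 3.36 -1.12  5.97] M [-0.131 -1.007 -0.066] w 0.155
slot x by lips 0.5919595049147097 by outer 0.5918756850196593 strut yaw -0.08319066376565896 handle centre x 0.5919732406551629 (tool y off 0.002913191696988768 ) handle top tool z -0.02845556116721755 strip z 0.02394256860221637
```

Call:
carry_out(commands=[[[0,-0.004,0,0.002,0.001,-0.001],[0,-0.002,-0.004,0.002,0.001,-0.001],[0,-0.001,-0.008,0.002,0.001,-0.001],[0,0,-0.012,0.002,0.001,-0.001],[0,0,-0.016,0.002,0.001,-0.001],[0,0,-0.02,0.002,0.001,-0.001],[0,0,-0.02,0.002,0.001,-0.001]]])

```text
clock: 13.87
tool_pos: [0.5894, 0.0227, 0.0724]
ee_rot: [-3.139, -0.007, 1.488]
ft_force: [0.6, -0.2, 2.8]
width: 0.158
```

```bash
python3 chk.py w14
```

```text
13.8667 pos [0.5894 0.0227 0.0724] rot [-3.1394 -0.0071  1.4881] F [ 0.59 -0.15  2.8 ] M [-0.129 -0.403 -0.017] w 0.158
slot x by lips 0.5922102833200282 by outer 0.5921359424475184 strut yaw -0.08542618249232391 handle centre x 0.5923150964879014 (tool y off 0.0029126821033926727 ) handle top tool z -0.028450465321155916 strip z 0.027948132652851135
```

Call:
carry_out(commands=[[[0,0,-0.003,0,0,0],[0,0,-0.006,0,0,0],[0,0,-0.008,0,0,0],[0,0,-0.008,0,0,0]]])

```text
clock: 14.25
tool_pos: [0.5893, 0.0227, 0.0725]
ee_rot: [-3.139, -0.008, 1.488]
ft_force: [4.8, -0.9, -9.7]
width: 0.158
```

```bash
python3 chk.py w15
```

```text
14.25 pos [0.5893 0.0227 0.0725] rot [-3.1392 -0.008   1.4881] F [ 4.81 -0.86 -9.73] M [ 0.127 -1.463 -0.04 ] w 0.158
slot x by lips 0.5921934375169263 by outer 0.5919809377208973 strut yaw -0.08367613522990466 handle centre x 0.5922208126919651 (tool y off 0.002929360518625801 ) handle top tool z -0.028429827266940853 strip z 0.027947891998064314
```

The Fz of −9.7 N shows the grooves have caught the lips, with the strip near 29 mm. I'll relax z to neutral and start sliding along +tool x, which is the strut's y direction.

Call:
carry_out(commands=[[[0,0,-0.002,0,0,0],[0.01,0,-0.0025,0,0.002,0],[0.025,0,-0.0025,0,0.002,0],[0.04,0,-0.0025,0,0.002,0],[0.055,0,-0.0025,0,0.002,0],[0.07,0,-0.0025,0,0.002,0],[0.08,0,-0.0025,0,0.002,0],[0.08,0,-0.0025,0,0.002,0]]])

```text
clock: 14.97
tool_pos: [0.5899, 0.0346, 0.0724]
ee_rot: [-3.137, -0.009, 1.486]
ft_force: [1.2, -5.9, -2.9]
width: 0.158
```

```bash
python3 chk.py w16
```

```text
14.9667 pos [0.5899 0.0346 0.0724] rot [-3.1374 -0.0086  1.4862] F [ 1.16 -5.92 -2.89] M [-1.596 -0.507  0.032] w 0.158
slot x by lips 0.5930283418915933 by outer 0.5930996721816901 strut yaw -0.08472563130895228 handle centre x 0.5928120279459751 (tool y off 0.002879877382445495 ) handle top tool z -0.02844885081290971 strip z 0.028063641572664916
```

Call:
carry_out(commands=[[[0.02,0,-0.002,0,0.002,0],[0.035,0,-0.002,0,0.002,0],[0.05,0,-0.002,0,0.002,0],[0.065,0,-0.002,0,0.002,0],[0.08,0,-0.002,0,0.002,0],[0.095,0,-0.002,0,0.002,0],[0.11,0,-0.002,0,0.002,0],[0.115,0,-0.002,0,0.002,0],[0.115,0,-0.002,0,0.002,0]]])

```text
clock: 15.77
tool_pos: [0.5915, 0.0534, 0.0725]
ee_rot: [-3.136, -0.009, 1.484]
ft_force: [1.8, -5.4, -2.0]
width: 0.162
```

```bash
python3 chk.py w17; python3 -c "
import cv2;p=cv2.imread('pics/w17.png');cv2.imwrite('pics/w17c.png',cv2.resize(p[150:330,180:420],None,fx=3,fy=3))"
```

```text
15.7667 pos [0.5915 0.0534 0.0725] rot [-3.1362 -0.0091  1.4841] F [ 1.85 -5.43 -2.05] M [-1.726 -0.68  -0.097] w 0.162
slot x by lips 0.5947787455491789 by outer 0.594527820213153 strut yaw -0.08313867038312996 handle centre x 0.5944734367577468 (tool y off 0.002939257619370906 ) handle top tool z -0.028404550072252257 strip z 0.054944696275852994
```

View pics/w17c.png

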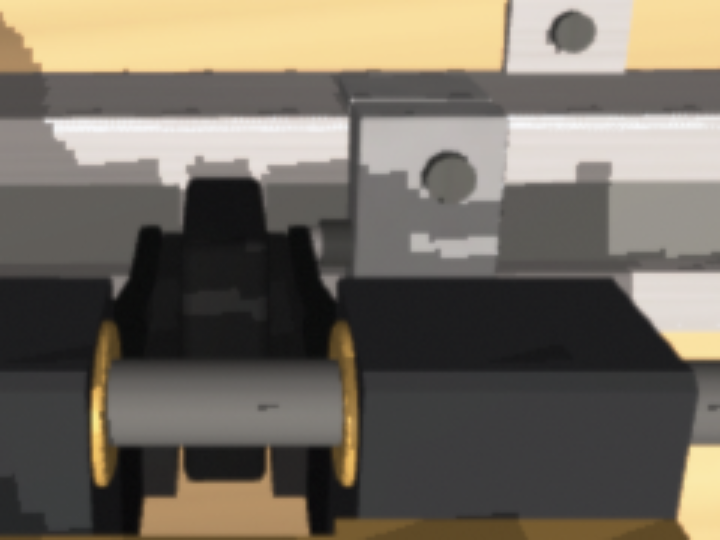

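The plunger tip is at crop (317,240), about to meet the stem, and the drag is about 5.5 N. I'll continue more slowly.

Call:
carry_out(commands=[[[0.018,0,-0.002,0,0.002,-0.001],[0.024,0,-0.002,0,0.002,-0.001],[0.03,0,-0.002,0,0.002,-0.001],[0.036,0,-0.002,0,0.002,-0.001],[0.042,0,-0.002,0,0.002,-0.001],[0.046,0,-0.002,0,0.002,-0.001],[0.046,0,-0.002,0,0.002,-0.001]]])

```text
clock: 16.4
tool_pos: [0.592, 0.0586, 0.0724]
ee_rot: [-3.135, -0.01, 1.485]
ft_force: [1.5, -6.8, -1.4]
width: 0.153
```

```bash
python3 -c "
from h import *
for i in range(1):
  s=arm.read_state();print(s['clock'],s['tool_pos'].round(4),s['ee_rot'].round(4),s['ft_force'].round(2),s['moment'].round(3))"
```

```text
16.4 [0.592  0.0586 0.0724] [-3.1349 -0.0101  1.485 ] [ 1.48 -6.79 -1.38] [-1.57  -0.686 -0.011]
```

Call:
carry_out(commands=[[[0.02,0,-0.002,0.001,0.002,-0.001],[0.025,0,-0.002,0.001,0.002,-0.001],[0.03,0,-0.002,0.001,0.002,-0.001],[0.035,0,-0.002,0.001,0.002,-0.001],[0.035,0,-0.002,0.001,0.002,-0.001]]])

```text
clock: 16.82
tool_pos: [0.5923, 0.0616, 0.0724]
ee_rot: [-3.131, -0.011, 1.486]
ft_force: [2.0, -5.8, -2.0]
width: 0.153
```

Call:
carry_out(commands=[[[0.02,0,-0.002,-0.001,-0.001,0],[0.024,0,-0.002,-0.002,-0.002,0],[0.028,0,-0.002,-0.003,-0.003,0],[0.032,0,-0.002,-0.003,-0.003,0],[0.032,0,-0.002,-0.003,-0.003,0]]])

```text
clock: 17.23
tool_pos: [0.5924, 0.0639, 0.0724]
ee_rot: [-3.139, 0.005, 1.484]
ft_force: [1.9, -6.4, -1.4]
width: 0.162
```

```bash
python3 chk.py w18; python3 -c "
import cv2;p=cv2.imread('pics/w18.png');cv2.imwrite('pics/w18c.png',cv2.resize(p[150:330,180:420],None,fx=3,fy=3))"
```

```text
17.2333 pos [0.5924 0.0639 0.0724] rot [-3.1389  0.0046  1.4842] F [ 1.88 -6.36 -1.41] M [-1.675 -0.516 -0.027] w 0.162
slot x by lips 0.5953169304742503 by outer 0.5954923381797211 strut yaw -0.08391596959262998 handle centre x 0.5953210393949302 (tool y off 0.0029034981658426634 ) handle top tool z -0.028445506244796005 strip z 0.05502935069488181
```

View pics/w18c.png

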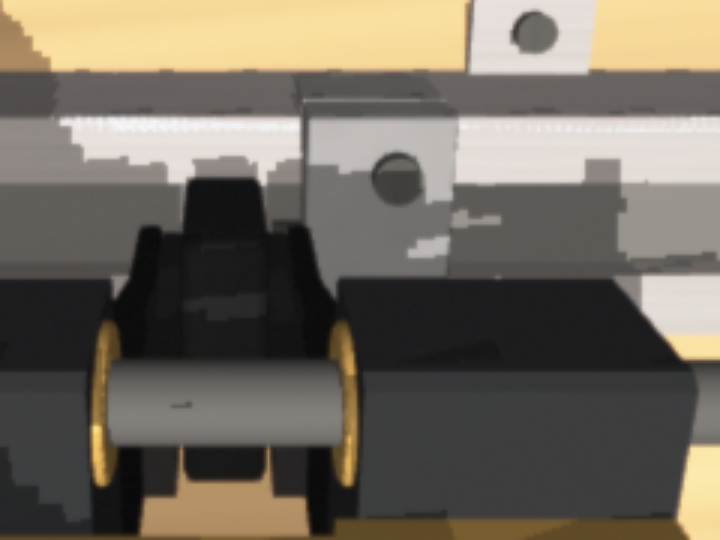

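Call:
carry_out(commands=[[[0.022,0,-0.002,0,0.001,0],[0.026,0,-0.002,0,0.001,0],[0.03,0,-0.002,0,0.001,0],[0.034,0,-0.002,0,0.001,0],[0.034,0,-0.002,0,0.001,0]]])

```text
clock: 17.7
tool_pos: [0.5926, 0.0662, 0.0724]
ee_rot: [-3.137, 0.008, 1.482]
ft_force: [1.6, -7.1, -0.3]
width: 0.152
```

Call:
carry_out(commands=[[[0.026,0,-0.003,0,0.002,-0.0015],[0.03,0,-0.003,0,0.002,-0.0015],[0.035,0,-0.003,0,0.002,-0.0015],[0.04,0,-0.003,0,0.002,-0.0015],[0.04,0,-0.003,0,0.002,-0.0015]]])

```text
clock: 18.12
tool_pos: [0.5927, 0.0669, 0.0723]
ee_rot: [-3.135, 0.012, 1.483]
ft_force: [-0.2, -11.9, 1.4]
width: 0.16
```

```bash
python3 chk.py w19; python3 -c "
from h import *
p=cv2.imread('pics/w19.png');cv2.imwrite('pics/w19c.png',cv2.resize(p[150:330,180:420],None,fx=3,fy=3))
p,d=arm.capture('top');np.savez('pics/t19.npz',p=p,d=d);cv2.imwrite('pics/t19.png',cv2.resize(p[110:180,150:320],None,fx=4,fy=4,interpolation=2))
p,d=arm.capture('scene');cv2.imwrite('pics/s19.png',cv2.resize(p[190:280,230:340],None,fx=6,fy=6,interpolation=2))"
```

```text
18.1167 pos [0.5927 0.0669 0.0723] rot [-3.1351  0.0124  1.4826] F [ -0.22 -11.91   1.4 ] M [-2.927 -0.196  0.046] w 0.16
slot x by lips 0.5957613729214473 by outer 0.5960245117309175 strut yaw -0.08712452770440071 handle centre x 0.5956373729719684 (tool y off 0.0029163136536584956 ) handle top tool z -0.028421567610109104 strip z 0.055087809143828326
```

View pics/w19c.png

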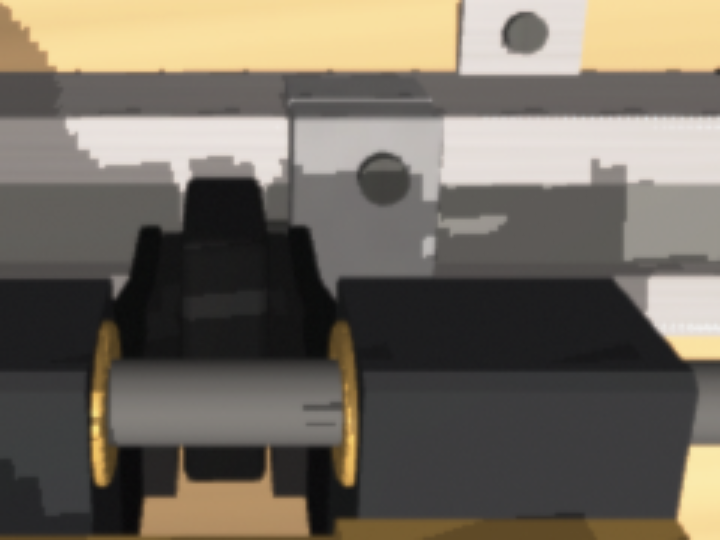

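View pics/s19.png

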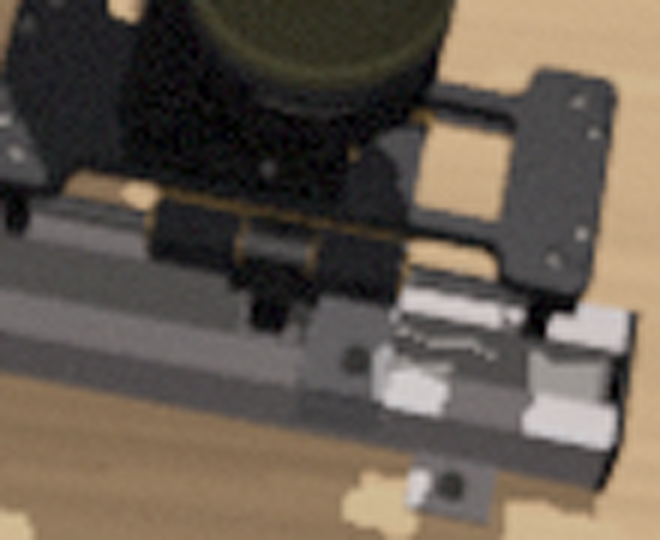

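Fy rose sharply to −11.9 N and the motion stopped, so it looks like contact with the screw. I'll check the geometry in the same image before trusting that.

Run:
```python
from h import *
for n in ("w9","w17","w18","w19"):
    z=np.load(f"pics/{n}.npz");st=dict(tool_pos=z["pos"],ee_rot=z["rot"]);d=z["d"]
    P=cloud("wrist",d,st);Rt=R.from_euler('xyz',st["ee_rot"]);hp=Rt.inv().apply(P.reshape(-1,3)-st["tool_pos"]).reshape(P.shape)
    ys=[]
    for v in range(190,225,2):
        r=P[v,200:420];k=np.where((r[:,2]>.052)&(r[:,2]<.058))[0]
        # first long run
        if len(k)>20: 
            a=next((i for i in k if np.all((r[i:i+8,2]>.051)&(r[i:i+8,2]<.065))),None)
            if a is not None: ys.append((v,a+200,onplane("wrist",a+200-.5,v,.056,st)[1]))
    hs=[]
    for v in range(213,228,2):
        r=hp[v,235:275];k=np.where((abs(r[:,1]+.0191)<.002))[0]
        if len(k): hs.append((r[k[0],0],r[k[-1],0]))
    hs=np.median(hs,0)
    print(n,st["tool_pos"].round(4),"face y",np.round([y[2] for y in ys],4)[:14],"handle tool x",hs.round(4),hs.mean().round(4))
    t=Rt.apply([hs.mean(),0,0])+st["tool_pos"];print("  handle y",t[1].round(4), "per-plane -> axis to face", (np.median([y[2] for y in ys])-t[1]).round(4) if ys else None)
```

```text
w9 [0.5924 0.0219 0.0674] face y [0.0808 0.0802 0.0808 0.0802 0.0802 0.0797 0.0797 0.0797 0.0797 0.0791
 0.0791 0.0792 0.0792 0.0786] handle tool x [-0.0072  0.0061] -0.0006
  handle y 0.0213 per-plane -> axis to face 0.0581
w17 [0.5915 0.0534 0.0725] face y [0.081  0.081  0.0809 0.0809 0.0808 0.0808 0.0807 0.0806 0.0806 0.0805
 0.0799 0.0798 0.0797 0.0797] handle tool x [-0.0072  0.0059] -0.0007
  handle y 0.0527 per-plane -> axis to face 0.0279
w18 [0.5924 0.0639 0.0724] face y [0.0813 0.0813 0.0812 0.0811 0.081  0.081  0.0809 0.0808 0.0807 0.0806
 0.0806 0.0805 0.0804 0.0803] handle tool x [-0.0072  0.0057] -0.0007
  handle y 0.0632 per-plane -> axis to face 0.0175
w19 [0.5927 0.0669 0.0723] face y [0.0819 0.0812 0.0811 0.0811 0.081  0.0809 0.0808 0.0807 0.0806 0.0805
 0.0805 0.0804 0.0803 0.0802] handle tool x [-0.0072  0.006 ] -0.0006
  handle y 0.0663 per-plane -> axis to face 0.0143
```

Axis-to-face is about 14.5 mm, which puts the screw at about 6.5 mm and agrees with the earlier view. So the stem is on the screw with roughly 6 N beyond the drag. I'll add slightly more force and hold.

Call:
carry_out(commands=[[[0.036,0,-0.003,0,0.003,-0.001],[0.04,0,-0.003,0,0.003,-0.001],[0.043,0,-0.003,0,0.003,-0.001],[0.045,0,-0.003,0,0.003,-0.001],[0.045,0,-0.003,0,0.003,-0.001],[0.045,0,-0.003,0,0.003,-0.001],[0.045,0,-0.003,0,0.003,-0.001]]])

```text
clock: 18.85
tool_pos: [0.5928, 0.0671, 0.0723]
ee_rot: [-3.132, 0.016, 1.481]
ft_force: [-0.7, -14.0, 3.0]
width: 0.156
```

```bash
python3 -c "
from h import *
s=arm.read_state();print(s['clock'],s['tool_pos'].round(4),s['ee_rot'].round(4),s['ft_force'].round(2),s['moment'].round(3),s['joint_positions'].round(2))
d=arm.capture('wrist')
s=arm.read_state();print(s['clock'],s['tool_pos'].round(4),s['ee_rot'].round(4),s['ft_force'].round(2),s['moment'].round(3))"
```

```text
18.85 [0.5928 0.0671 0.0723] [-3.1324  0.0156  1.4807] [ -0.73 -13.99   2.97] [-3.489  0.004  0.068] [ 0.57  0.5  -0.92  1.72  0.44  1.16  0.99]
18.9 [0.5928 0.0671 0.0723] [-3.1324  0.0155  1.4806] [ -0.73 -14.11   2.25] [-3.462 -0.055  0.073]
```

About 14 N total is held, or roughly 8–9 N on the screw. Now I'll ease the push and level the tool.

Call:
carry_out(commands=[[[0.035,0,-0.003,-0.001,0.003,-0.001],[0.025,0,-0.003,-0.002,0.003,-0.002],[0.018,0,-0.003,-0.002,0.003,-0.002],[0.012,0,-0.003,-0.002,0.003,-0.002],[0.01,0,-0.003,-0.002,0.003,-0.002],[0.01,0,-0.003,-0.002,0.003,-0.002]]])

```text
clock: 19.4
tool_pos: [0.5926, 0.0666, 0.0724]
ee_rot: [-3.138, 0.009, 1.485]
ft_force: [1.9, -4.8, -2.9]
width: 0.16
```

```bash
python3 chk.py w20
```

```text
19.4 pos [0.5926 0.0666 0.0724] rot [-3.1375  0.0094  1.4853] F [ 1.94 -4.84 -2.88] M [-1.294 -0.622 -0.044] w 0.16
slot x by lips 0.5954908529369075 by outer 0.5956485903878966 strut yaw -0.08462109575507978 handle centre x 0.5955661279322 (tool y off 0.0029312571482350697 ) handle top tool z -0.02845201495554158 strip z 0.055031169006858074
```

Call:
carry_out(commands=[[[0.008,0,-0.002,-0.001,0.002,-0.001],[0.006,0,-0.001,-0.001,0.003,-0.001],[0.004,0,-0.001,-0.001,0.003,-0.001],[0.004,0,-0.001,-0.001,0.003,-0.001]]])

```text
clock: 19.78
tool_pos: [0.5926, 0.0663, 0.0724]
ee_rot: [-3.14, 0.002, 1.488]
ft_force: [3.0, -5.3, -2.7]
width: 0.159
```

```bash
python3 chk.py w21
```

```text
19.7833 pos [0.5926 0.0663 0.0724] rot [-3.1402e+00  1.5000e-03  1.4877e+00] F [ 3.04 -5.3  -2.68] M [-1.248 -0.642 -0.038] w 0.159
slot x by lips 0.5955277864355875 by outer 0.5960017854195355 strut yaw -0.08783202978364721 handle centre x 0.5954984227091309 (tool y off 0.0029089974362688925 ) handle top tool z -0.02844096989167552 strip z 0.05507339788664767
```

Call:
carry_out(commands=[[[0.002,0.002,-0.001,0,0,0],[0,0.003,-0.001,0,0,0],[0,0.003,-0.001,0,0,0],[0,0.003,-0.001,0,0,0],[0,0.003,-0.001,0,0,0],[0,0.003,-0.001,0,0,0]]], claw=0.0)

```text
clock: 20.33
tool_pos: [0.593, 0.067, 0.0727]
ee_rot: [-3.14, 0.001, 1.489]
ft_force: [-0.1, -1.1, 0.4]
width: 0.474
```

```bash
python3 chk.py w22
```

```text
20.3333 pos [0.593  0.067  0.0727] rot [-3.1400e+00  1.0000e-03  1.4886e+00] F [-0.13 -1.12  0.39] M [ 0.1   -0.102 -0.055] w 0.474
slot x by lips 0.5936013434989158 by outer 0.5950318046447383 strut yaw -0.07394088981177352 handle centre x 0.5956485540394741 (tool y off 0.0026368227680530626 ) handle top tool z -0.028149518738803992 strip z 0.05513384339896332
```

View pics/w22.png

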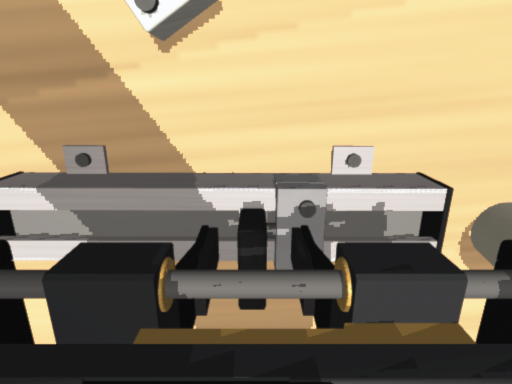

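The fingers are open and the handle (cols 239–266) stands free between them, with a bit of screw visible at (270,224). I'll retreat straight up.

Call:
carry_out(commands=[[[0,0,-0.05,0,0,0],[0,0,-0.12,0,0,0],[0,0,-0.22,0,0,0],[0,0,-0.36,0,0,0],[0,0,-0.5,0,0,0],[0,0,-0.62,0,0,0],[0,0,-0.7,0,0,0],[0,0,-0.7,0,0,0],[0,0,-0.7,0,0,0]]])

```text
clock: 21.13
tool_pos: [0.594, 0.0673, 0.2146]
ee_rot: [3.14, 0.001, 1.488]
ft_force: [0.0, -0.3, -0.6]
width: 0.502
```

Run:
```python
from h import *
s=arm.read_state();print(s["clock"],s["tool_pos"],s["ee_rot"],s["ft_force"])
p,d=arm.capture("wrist");cv2.imwrite("pics/w23.png",p);np.savez("pics/w23.npz",p=p,d=d,pos=s["tool_pos"],rot=s["ee_rot"])
P=cloud("wrist",d,s);q=P.reshape(-1,3);q=q[np.isfinite(q[:,2])]
k=q[(np.hypot(q[:,0]-.5955,q[:,1]-.067)<.04)&(q[:,2]>.094)&(q[:,2]<.108)];print("handle top",len(k),np.median(k,0),cv2.minAreaRect(k[:,:2].astype(np.float32)))
k=q[(np.hypot(q[:,0]-.599,q[:,1]-.095)<.05)&(q[:,2]>.052)&(q[:,2]<.058)];print("stop",len(k),np.median(k,0),cv2.minAreaRect(k[:,:2].astype(np.float32)))
cv2.imwrite("pics/w23c.png",cv2.resize(p[60:260,150:400],None,fx=3,fy=3,interpolation=2))
p,d=arm.capture("scene");cv2.imwrite("pics/s23.png",cv2.resize(p[150:290,180:350],None,fx=4.5,fy=4.2))
```

```text
21.1333 [0.59396631 0.06731767 0.21459464] [3.14003670e+00 1.08302803e-03 1.48845214e+00] [ 0.0164301  -0.34902343 -0.5516167 ]
handle top 697 [0.59368651 0.06518577 0.10086887] ((0.5950461030006409, 0.06517523527145386), (0.013062178157269955, 0.04324936494231224), 84.98043060302734)
stop 1485 [0.59803091 0.09281163 0.05492063] ((0.5989229679107666, 0.09113286435604095), (0.03622354194521904, 0.0598420687019825), 85.01579284667969)
```

View pics/w23c.png

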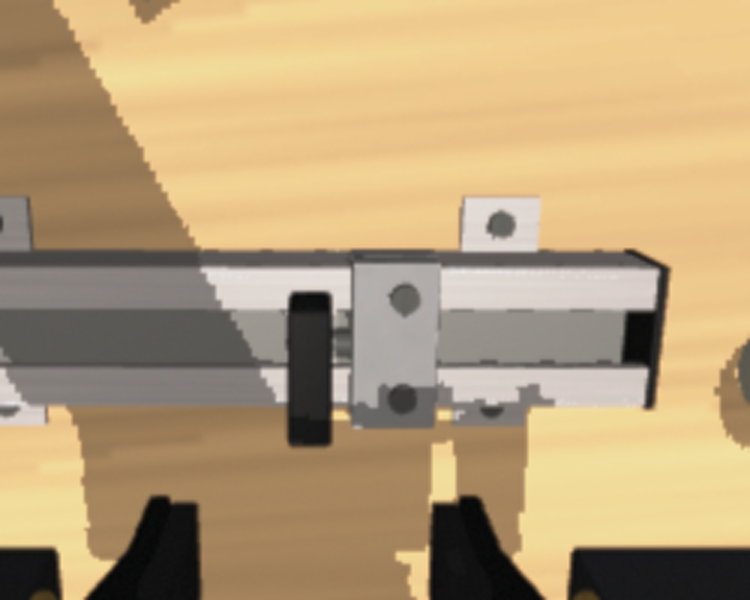

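View pics/s23.png

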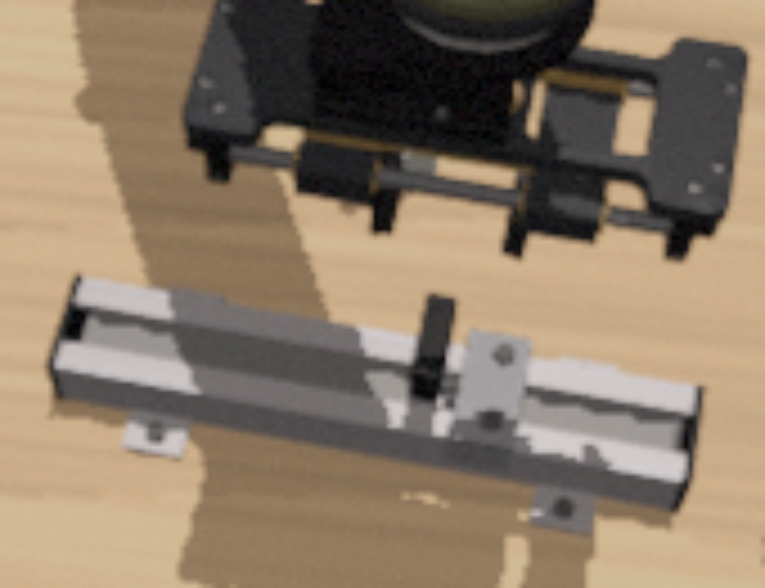

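The handle top is at (0.595, 0.065, 0.101) and square to the stop (both 85.0°). The stem bears on the short screw, with no plunger gap visible at crop (343,340), and the gripper is clear. Handing in.

Run:
```python
from h import *
s=arm.read_state();print(s["clock"],s["qvel"].round(3))
p,d=arm.capture("wrist");P=cloud("wrist",d,s);q=P.reshape(-1,3);q=q[np.isfinite(q[:,2])]
k=q[(np.hypot(q[:,0]-.5955,q[:,1]-.067)<.04)&(q[:,2]>.094)&(q[:,2]<.108)];print(np.median(k,0),cv2.minAreaRect(k[:,:2].astype(np.float32)))
p,d=arm.capture("top");cv2.imwrite("pics/t24.png",p)
a=cv2.imread("pics/top0.png")
for n,(u0,v0,u1,v1) in dict(pot=(115,108,152,145),mould=(222,192,264,236),wrench=(345,205,415,268)).items(): print(n,cv2.absdiff(a,p)[v0:v1,u0:u1].mean())
print(arm.sign_off())
```

```text
21.2333 [-0.003  0.015  0.006  0.013  0.002 -0.003 -0.   ]
[0.59363893 0.06505652 0.10083265] ((0.5951737761497498, 0.0647273063659668), (0.013799959793686867, 0.04369814321398735), 85.63957214355469)
pot 25.830776722668613
mould 59.945526695526695
wrench 31.2156462585034
the job is handed in; nothing more can be done
None
```

View pics/t24.png

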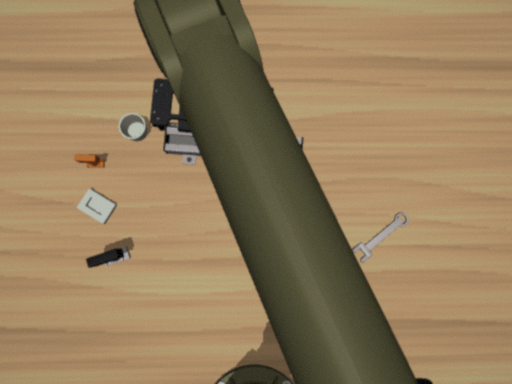

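I handed the job in at about 21 s with the stud caught in the strut, pressing the stop and released. No verdict is reported.

**What I did:**
- I lifted the small black stud out of the white holder and pushed its head lengthwise through the slot. The strip pushed back with about 8 N, and the foot was about 24 mm above the bench.
- After the quarter turn the stud sat 2.5–3 mm off the slot's middle, so I re-centred it and let it rise. An upward pull met the lips (peak −9.7 N), and the strip stayed at about 29 mm, so the grooves had caught.
- I slid it about 44 mm along the strut to the screw and held a total push of about 14 N. Drag was about 5.5 N, so roughly 8 N was on the screw. Then I eased off, opened the fingers and retreated upwards.

**Last checks:**
- **Height:** the handle top is at the caught height, about 0.101 m measured and 0.102 m expected.
- **Squareness:** the first check gave 85.0° for both handle and stop. The very last image gave 85.6° for the handle, about 0.01 rad off square.
- **Position:** the stud is about 0.5 mm from the slot's middle. Its axis is about 14 mm before the stop's face, which agrees with full contact on a screw about 6.5 mm long.
- **Plunger:** no plunger gap is visible, and the fingers are clear.

**What I could not confirm:**
- **Contact force:** the force on the stop is inferred as wrist force minus drag, not measured, and the pressing force left after release was not measured.
- **Bystanders:** an image-difference check on the bystanders was useless because the arm and its shadow changed the picture. By eye in the last top view, the pot and wrench are where they were. The arm hides the mould there, but nothing I did went near it.

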